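# Box up the large pulley and set it on the parcel scale

### The job

Lift the large V-belt pulley out of the parts bin and set it, hub up, in the long open box; close that box with its own matching long lid, pressed home all round; then lift the closed box onto the middle of the parcel scale's steel plate. Set things down rather than dropping them, and leave the other parts in the bin, the short box, the short lid and the loose nut where they are.

Things in the scene. Friction and masses are not known exactly. Their poses are not given: they have to be found in the camera images.
- bin: Fixed open red shelf bin holding three bare-steel parts standing flat on its floor, about 64 mm apart in a row along the bin's y, in any order. Outer 140 (x) by 210 (y) mm, walls and floor 4 mm; far wall (+x) and the side walls beside it are 60 mm high, front lip (-x) 33 mm. Origin: centre of its underside; z up. Stands on the left or the right of the table, turned up to 0.3 rad.
- pulley: The large pulley, steel, 0.15 to 0.31 kg: grooved disc 52 mm diameter and 20 mm thick lying flat, with a plain round hub 24 mm diameter standing 20 mm above it (40 mm high in all). Origin: centre of its underside, z up along the hub. The biggest part in the bin; grip the hub.
- small_pulley: Bystander in the bin: small pulley of the same shape, disc 36 mm diameter and 16 mm thick, hub 18 mm diameter, 32 mm high in all. Origin: centre of its underside.
- collar: Bystander in the bin: plain steel ring 42 mm outside, 22 mm bore, 18 mm thick, lying flat. Origin: centre of its underside.
- long_box: The longer of two loose open grey plastic boxes, empty, standing on the table. Outer 132 (x) by 68 (y) by 56 mm high, walls and floor 4 mm, inside 124 by 60 mm. 0.15 kg. Origin: centre of its underside; x along its length, z up. Only this box is wide enough for the large pulley.
- short_box: Bystander: the shorter grey box, outer 92 (x) by 56 (y) by 56 mm. Origin: centre of its underside.
- long_lid: The longer of two loose grey lids, handle up, 60 g. Plate 129 (x) x 65 x 4 mm; below it a plug 8 mm deep in two steps: 119 x 55 at the plate, 115 x 51 at its foot, each 4 mm. Bar handle in the middle on top: 40 (x) x 16 x 20 mm high; 32 in all. Origin: centre of the plug's underside. Home: plate lies loose on the box rim, origin 48 mm above the box's; either way round.
- short_lid: Bystander: the short box's lid, plate 89 (x) by 53 (y) mm, same heights and handle. Origin: centre of the plug's underside.
- nut: Bystander: loose dark steel hex nut, 30 mm across flats, 16 mm high, amid the boxes and lids. Origin: centre of its underside.
- scale: Fixed parcel scale: steel plate 170 (x) by 200 (y) mm, its top 30 mm above the table and 30 mm above this origin (centre of the scale's underside, below the plate's centre). The plate does not move. A 30 mm high display console joins the +x edge (from 85 to 131 mm in x). On the other half of the table from the bin, turned up to 0.3 rad.
Things that resemble listed ones, but are neither listed nor needed, are in the scene too. What is shaped like the pulley but purple or yellow is not meant.

How it is judged:
By the outcome, as a careful person would: the job done as asked, in the order asked, and still so for the second after the job is handed in, with the robot touching nothing.
It also fails if it takes over 64 s, if anything falls off the work surface, if the arm or the gripper's body presses on something with over 40 N, if the wrist force passes 120 N, or if a joint passes its speed limit or range.

### The arm

A 6-joint arm with a two-finger parallel gripper is mounted at the origin on the work surface. World frame = base frame: x ahead of the robot, y to its left, z up, the work surface at z = 0. Lengths are in m, angles in rad, forces in N, time in s.
With the tool pointing down it reaches from about 0.375 to 0.825 m from the base axis. Payload 5.5 kg.
Tool frame: the origin (TCP) lies at the very end of the fingers, on their centre line; the grasp point (between the pads) lies bot.grip_depth behind it (bot.grip_depth is the distance from the TCP to the grasp point, in m); z points along the fingers, x is the direction in which the jaws open and shut, and the axes are right-handed (so a half turn about z gives the same grasp; the last joint's range is limited). The gripper opens to 85 mm and grips with 20 to 120 N. Pads are 22 mm wide; open, the fingers measure 114 mm over their backs; the gripper's body (76 mm by 85 mm) begins 54 mm behind the grasp point. The pads swing forward as they close: fully open they stand 13 mm farther back than shut.
Start: joints at [-1.144, 0.314, -0.047, 1.21, 0, 1.571], TCP at [0.248, -0.546, 0.231] pointing down, gripper open.
Joint ranges: [-2.67, 2.67], [-0.69, 1.73], [-1.03, 1.25], [-2.08, 2.16], [-1.42, 1.45], [-3.14, 3.14]. Speed limits (rad/s): [2.39, 2.39, 3.01, 3.14, 3.14, 3.14].

### API

Orientations are given as a 3x3 rotation matrix whose columns are the frame's x, y, z axes.
In Python, from cell import bot gives the robot as it stands. The module is installed in compiled form; this text tells all that it offers.
- The arm moves only by the shell command python3 -m crank 'ROWS' [FORCE]. ROWS is JSON, a list of rows, each an object with "xyz": the shift along the tool's x, y, z in m, a list of three; "rotation": the turn, a rotation vector about the tool's x, y, z in degrees, a list of three; "fingers": the opening in per cent of the stroke, from 0 (shut) to 100 (fully open). In form: [{"xyz": [dx, dy, dz], "rotation": [rx, ry, rz], "fingers": fingers}, ...]. A call has exactly 8 rows; each row is the pose to reach, as a shift and turn from the pose commanded when the call began, along the tool's axes at that moment; what a row does not reach only later rows make up. A row lasts 1/10 s, in which the tool goes at most 50 mm and 8.59 degrees, less where a joint would pass 70% of its speed; a pose out of reach is approached as far as the arm can. A call with a gripper value outside its range is refused whole. The fingers move at their own pace and stop on an object; FORCE is the grip in N (left out, the last holds). Time passes only in rows, so rows that repeat a pose let the fingers close, or fill a call up. It gives the time, the measured TCP pose, the force and the opening at its end, in the units of the state.
- bot.state(): the state, without advancing time (a new reading comes with each control period).
- bot.camera(name): name is "side" or "top"; returns the picture (420x560x3 uint8, red, green, blue); there is no depth.
- bot.calibration(name): a dict with "fov_y" (degrees; the focal length in pixels is half the picture's height over the tangent of half this angle, whatever the lens; pixels are square), "cx", "cy" (the principal point, pixels), "T" (4x4, takes a point from camera to world coordinates). Camera axes: x right, y down, z forward; pixel columns grow to the right and rows downward; lengths in m; the calibration is good to about 2 mm. A picture is of the moment at which its call begins. calibration takes no time and is no camera call.
- bot.finish_job(): hands the job in, once; it reports no verdict.
The state is a dict: "clock": time; "joint_positions": joint angles; "qd": joint speeds; "joint_efforts": joint torques, N m; "ee_pos": TCP position; "tcp_rot": TCP orientation; "force": force on the tool from outside, world axes, zero at the start; "ft_torque": the same for the moment, N m; "width": opening from 0.0 (shut) to 1.0 (fully open).
Only numpy, scipy, OpenCV 4.12 (cv2) and the standard library are available. Lean on these libraries where they do the work, as an engineer would, in place of code of your own. Each camera call takes 0.05 s, during which the arm holds its last target.

## Working session

There is one attempt and no reset: what is moved stays moved. The work goes in short steps, Python scripts to look and compute and a shell command to move; the robot and the scene stay as the last step left them, time stands still between calls to the robot, and variables do not carry over. Pictures are saved under pics/ and viewed, and the job is handed in when it is done.

```bash
mkdir -p pics; python3 - <<'E'
from cell import bot
import cv2,numpy as np
for n in("top","side"):
    im=bot.camera(n); cv2.imwrite(f"pics/{n}0.png",im[:,:,::-1]); c=bot.calibration(n); print(n,c)
print(bot.state(),bot.grip_depth)
E
```

```text
top {'fov_y': 45.59054405334382, 'cx': 278.4842620970115, 'cy': 214.5407078269409, 'T': array([[-0.020646  , -0.99289858,  0.1171587 ,  0.3900502 ],
       [-0.99977429,  0.01991626, -0.00739611,  0.00254278],
       [ 0.00501022, -0.11728496, -0.99308566,  1.31541058],
       [ 0.        ,  0.        ,  0.        ,  1.        ]])}
side {'fov_y': 49.713291153833886, 'cx': 278.8184334443531, 'cy': 204.98891316340737, 'T': array([[-0.88648215, -0.3608311 ,  0.28974181,  0.18762809],
       [-0.4627521 ,  0.68694642, -0.5603259 ,  0.73559541],
       [ 0.00314591, -0.63079754, -0.77594108,  1.05940681],
       [ 0.        ,  0.        ,  0.        ,  1.        ]])}
{'clock': 0.1, 'joint_positions': array([-1.14399914e+00,  3.14171377e-01, -4.79390542e-02,  1.21020621e+00,
       -1.71715441e-05,  1.57080793e+00]), 'qd': array([ 0.00016401, -0.00130108,  0.00174022, -0.00144469,  0.00082007,
        0.00027357]), 'joint_efforts': array([ 5.74560527e-04, -5.40767097e+01,  3.40539837e+01,  1.12244152e-02,
       -4.34226479e-05, -1.91372891e-05]), 'ee_pos': array([ 0.24816119, -0.54572251,  0.2305287 ]), 'tcp_rot': array([[ 4.13946378e-01, -9.10301038e-01, -6.44975716e-04],
       [-9.10299997e-01, -4.13946880e-01,  1.37682621e-03],
       [-1.52031202e-03,  1.71891690e-05, -9.99998844e-01]]), 'force': array([-0.19658799, -0.39368509, -0.61226627]), 'ft_torque': array([ 8.00887441e-02, -3.68143901e-02,  6.46949694e-05]), 'width': 1.0012979993025963} 0.0187
```

View pics/top0.png

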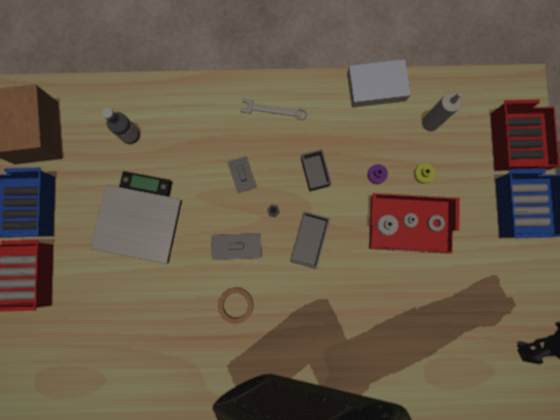

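View pics/side0.png

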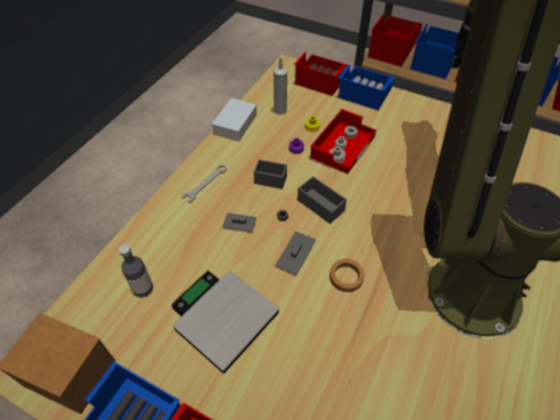

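The top view shows the bin at (412,223), with the two boxes at (316,170) and (310,239). The lids are at (242,174) and (237,246), the nut at (273,211) and the scale at (137,224). The side view shows the same layout. Next I'll take close crops.

```bash
cat > h.py <<'E'
import numpy as np,cv2
from cell import bot
def ray(n,p):
    c=bot.calibration(n); f=210/np.tan(np.radians(c["fov_y"]/2))
    d=c["T"][:3,:3]@np.array([(p[0]-c["cx"])/f,(p[1]-c["cy"])/f,1]); return c["T"][:3,3],d
def w(n,p,z):
    o,d=ray(n,p); return o+d*(z-o[2])/d[2]
def proj(n,P):
    c=bot.calibration(n); f=210/np.tan(np.radians(c["fov_y"]/2))
    q=c["T"][:3,:3].T@(np.asarray(P)-c["T"][:3,3]); return np.array([c["cx"]+f*q[0]/q[2],c["cy"]+f*q[1]/q[2]])
def crop(src,x0,y0,x1,y1,s,out):
    im=cv2.imread(src)[y0:y1,x0:x1]; im=cv2.resize(im,None,fx=s,fy=s,interpolation=cv2.INTER_CUBIC)
    im=np.clip(im.astype(float)*1.5,0,255).astype(np.uint8); cv2.imwrite(out,im)
E
python3 - <<'E'
from h import *
crop("pics/top0.png",360,155,470,265,5,"pics/bin0.png")
crop("pics/top0.png",200,140,340,275,5,"pics/box0.png")
E
```

```text
(no output)
```

View pics/bin0.png

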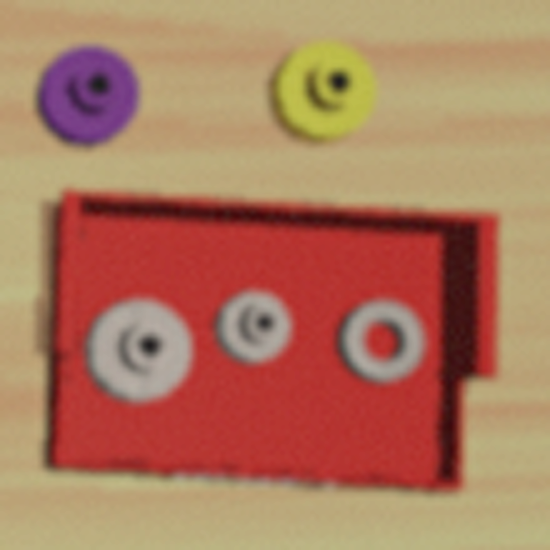

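View pics/box0.png

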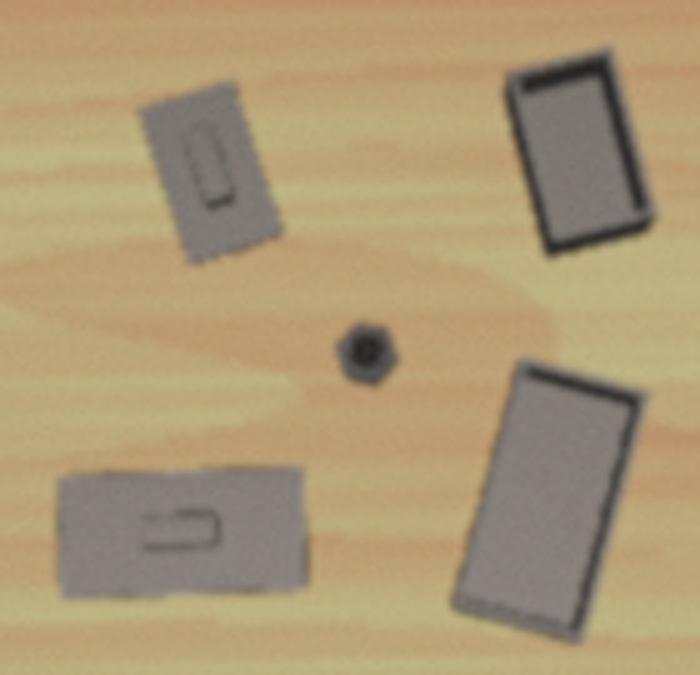

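Candidates for the pulley in the top view:
- (388,225): large steel part in the bin
- (411,220): small steel pulley
- (437,223): collar
- (378,174): purple decoy
- (425,173): yellow decoy

I choose (388,225). The crop confirms it is bare steel, in the bin, and the largest part with a hub. The long box is at (310,240), since the one at (316,170) is shorter. The long lid is at (237,246), with the short one at (242,174).

```bash
python3 - <<'E'
from h import *
crop("pics/side0.png",295,105,385,180,8,"pics/sbin0.png")
crop("pics/side0.png",210,150,360,280,5,"pics/sbox0.png")
im=cv2.imread("pics/top0.png"); hsv=cv2.cvtColor(im,cv2.COLOR_BGR2HSV)
m=((hsv[...,1]<70)&(hsv[...,2]>40)).astype(np.uint8)*255
cs,_=cv2.findContours(m,cv2.RETR_EXTERNAL,cv2.CHAIN_APPROX_NONE)
for c in cs:
    if cv2.contourArea(c)<60: continue
    x,y=c[:,0].mean(0)
    if y<60 or y>320: continue
    r=cv2.minAreaRect(c); M=cv2.moments(c); print(np.round([M['m10']/M['m00'],M['m01']/M['m00']],1),cv2.contourArea(c),np.round(cv2.boxPoints(r),1).tolist(),np.round(r[1],1))
E
```

```text
[ 16.7 294.6] 226.5 [[-0.30000001192092896, 291.20001220703125], [33.0, 290.1000061035156], [33.20000076293945, 298.0], [0.0, 299.1000061035156]] [ 7.8 33.2]
[ 16.8 283. ] 216.0 [[-0.30000001192092896, 280.0], [34.0, 278.70001220703125], [34.20000076293945, 286.1000061035156], [0.0, 287.29998779296875]] [ 7.3 34.2]
[ 16.5 271.3] 219.0 [[-0.0, 268.0], [34.0, 268.0], [34.0, 275.0], [0.0, 275.0]] [ 7. 34.]
[ 17.1 259.5] 220.0 [[-0.0, 256.0], [34.0, 256.0], [34.0, 263.0], [0.0, 263.0]] [ 7. 34.]
[235.9 246.2] 1170.5 [[210.60000610351562, 234.6999969482422], [260.1000061035156, 232.6999969482422], [261.1000061035156, 257.79998779296875], [211.60000610351562, 259.79998779296875]] [25.2 49.5]
[ 18.3 224.7] 175.0 [[2.0, 222.0], [35.0, 222.0], [35.0, 228.0], [2.0, 228.0]] [ 6. 33.]
[532.  221.5] 236.0 [[515.0, 218.0], [549.0, 218.0], [549.0, 225.0], [515.0, 225.0]] [ 7. 34.]
[435.7 222.8] 174.5 [[428.0, 216.0], [443.0, 216.0], [443.0, 230.0], [428.0, 230.0]] [14. 15.]
[387.2 224.7] 285.0 [[378.0, 215.0], [397.0, 215.0], [397.0, 234.0], [378.0, 234.0]] [19. 19.]
[410.1 220. ] 128.5 [[401.20001
[... 1892 characters left out ...]
.0, 145.0]] [ 5. 32.]
[524.5 131.6] 106.5 [[508.8999938964844, 130.0], [540.9000244140625, 128.8000030517578], [541.0999755859375, 134.8000030517578], [509.1000061035156, 136.0]] [ 6. 32.]
[523.5 120.7] 105.5 [[508.8999938964844, 119.0], [539.9000244140625, 118.0], [540.0999755859375, 123.9000015258789], [509.1000061035156, 125.0]] [ 6.  31.1]
[119.9 124.9] 710.5 [[95.5, 115.5], [111.0, 100.0], [142.5, 131.5], [127.0, 147.0]] [44.5 21.9]
[267.1 109.6] 581.0 [[200.89999389648438, 113.0], [202.0, 95.30000305175781], [307.70001220703125, 101.80000305175781], [306.70001220703125, 119.5]] [105.9  17.7]
[442.2 110.6] 783.0 [[417.5, 121.5], [453.0, 86.0], [467.5, 100.5], [432.0, 136.0]] [20.5 50.2]
```

View pics/sbin0.png

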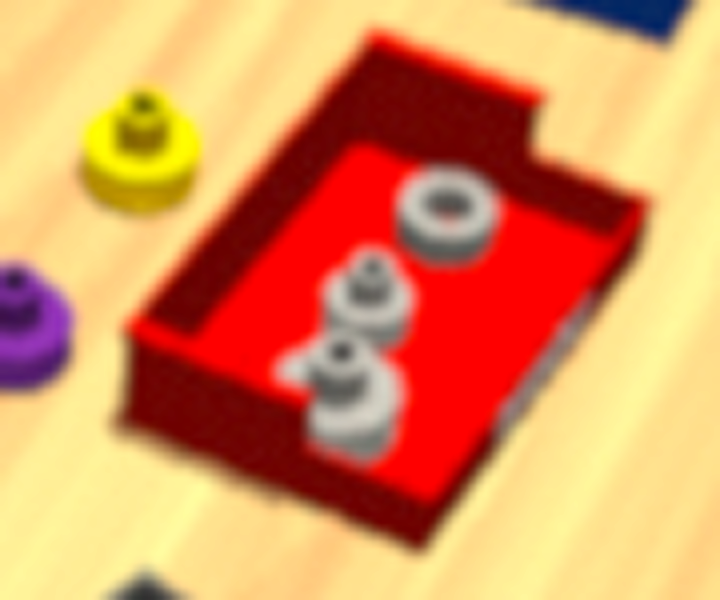

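View pics/sbox0.png

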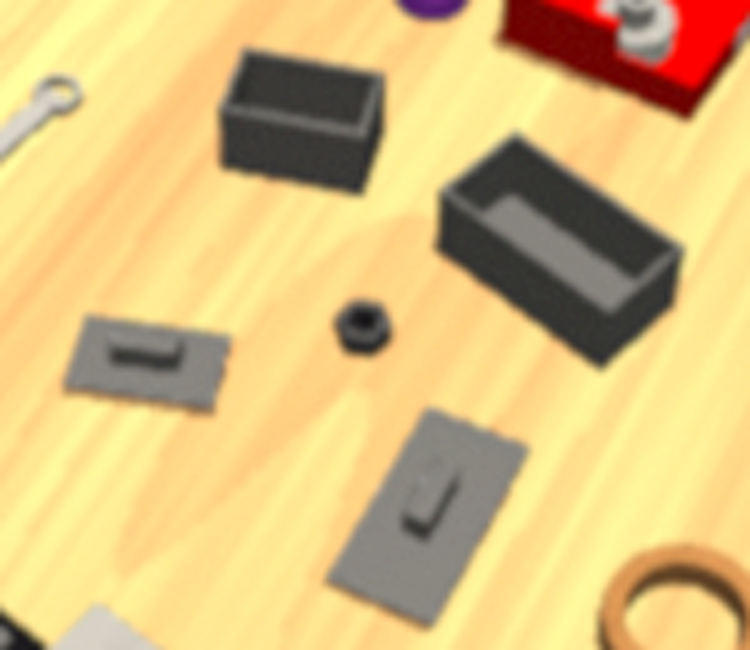

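```bash
python3 - <<'E'
from h import *
np.set_printoptions(precision=4,suppress=True)
def rect(n,pts,z,name):
    P=np.array([w(n,p,z)[:2] for p in pts]); c=P.mean(0)
    e=[P[(i+1)%4]-P[i] for i in range(4)]
    print(name,n,"c",c,"len",[round(float(np.hypot(*v)),4) for v in e],"ang",[round(float(np.degrees(np.arctan2(v[1],v[0]))),1) for v in e])
def cr(pts,s,o): return [(np.array(p)+.5)/s-.5+o for p in pts]
rect("top",[(210.6,234.7),(260.1,232.7),(261.1,257.8),(211.6,259.8)],.012,"lid")
rect("side",cr([(430,408),(527,447),(428,628),(328,580)],5,(210,150)),.012,"lid")
rect("top",cr([(58,477),(300,467),(307,590),(63,597)],5,(200,140)),.012,"lidcrop")
rect("top",[(289.6,261.4),(303.8,210.1),(330.6,217.5),(316.4,268.8)],.056,"box")
rect("top",cr([(453,605),(522,360),(647,395),(580,640)],5,(200,140)),.056,"boxcrop")
rect("side",cr([(440,190),(517,135),(683,250),(605,305)],5,(210,150)),.056,"box")
rect("top",[(89.8,249),(103.1,182.6),(181.2,198.2),(167.9,264.6)],.03,"scale")
print("pul top",w("top",cr([(140,351)],5,(360,155))[0],.024), w("top",(387.6,224.7),.024),"dot44",w("top",cr([(150,345)],5,(360,155))[0],.044))
print("pul side dot44",w("side",cr([(342,350)],8,(295,105))[0],.044),"disc24",w("side",cr([(354,390)],8,(295,105))[0],.024))
print("small dot top36",w("top",cr([(264,322)],5,(360,155))[0],.036),"collar22",w("top",cr([(382,341)],5,(360,155))[0],.022))
print("nut16",w("top",(273,210.5),.016))
print("tcp",proj("side",[.248,-.546,.231]),proj("top",[.248,-.546,.231]))
E
```

```text
lid top c [0.463  0.1056] len [0.1294, 0.0655, 0.1286, 0.0654] ang [-88.8, -178.7, 91.1, 2.0]
lid side c [0.4609 0.1061] len [0.0602, 0.1302, 0.0607, 0.1275] ang [-178.9, 91.0, -1.4, -89.2]
lidcrop top c [0.4632 0.1052] len [0.1265, 0.0642, 0.1268, 0.0626] ang [-88.8, -177.7, 90.5, 2.1]
box top c [ 0.4741 -0.0854] len [0.1349, 0.0705, 0.1347, 0.0696] ang [-16.9, -106.7, 162.8, 73.4]
boxcrop top c [ 0.4737 -0.0844] len [0.129, 0.0658, 0.1285, 0.066] ang [-17.1, -106.9, 163.0, 73.5]
box side c [ 0.4723 -0.0859] len [0.0648, 0.1281, 0.0628, 0.1253] ang [-109.5, 163.1, 67.8, -15.9]
scale top c [0.5263 0.3625] len [0.1749, 0.2083, 0.1743, 0.205] ang [-10.0, -102.5, 168.9, 77.6]
pul top [ 0.5099 -0.2901  0.024 ] [ 0.5101 -0.2901  0.024 ] dot44 [ 0.511  -0.2908  0.044 ]
pul side dot44 [ 0.509  -0.2933  0.044 ] disc24 [ 0.5019 -0.2943  0.024 ]
small dot top36 [ 0.5225 -0.3521  0.036 ] collar22 [ 0.5127 -0.417   0.022 ]
nut16 [0.5543 0.007  0.016 ]
tcp [455.3969  80.1478] [534.7849 335.3399]
```

```bash
cat > go.py <<'E'
import sys
from h import *
from scipy.spatial.transform import Rotation as R
x,y,z,t=map(float,sys.argv[1:5]); s=bot.state(); R0=s["tcp_rot"]; t=np.radians(t)
Rt=np.array([[np.cos(t),np.sin(t),0],[np.sin(t),-np.cos(t),0],[0,0,-1]])
print("t",round(s["clock"],2),"p",np.round(s["ee_pos"],4),"th",round(float(np.degrees(np.arctan2(R0[1,0],R0[0,0]))),2),"w",round(float(s["width"]),3),"F",np.round(s["force"],1),"q6",round(float(s["joint_positions"][5]),2))
print("xyz mm",np.round(1000*(R0.T@(np.array([x,y,z])-s["ee_pos"])),1),"rot",np.round(R.from_matrix(R0.T@Rt).as_rotvec(degrees=True),2))
E
python3 go.py .510 -.291 .13 0
```

```text
t 0.1 p [ 0.2482 -0.5457  0.2305] th -65.55 w 1.001 F [-0.2 -0.4 -0.6] q6 1.57
xyz mm [-123.3 -343.8  100.7] rot [-5.000e-02  8.000e-02 -6.555e+01]
```

```bash
python3 -m crank '[{"xyz":[-0.010,-0.030,0.005],"rotation":[0,0,-7],"fingers":60},{"xyz":[-0.025,-0.075,0.015],"rotation":[0,0,-15],"fingers":60},{"xyz":[-0.040,-0.120,0.028],"rotation":[0,0,-23],"fingers":60},{"xyz":[-0.056,-0.165,0.040],"rotation":[0,0,-31.5],"fingers":60},{"xyz":[-0.072,-0.210,0.055],"rotation":[0,0,-40],"fingers":60},{"xyz":[-0.088,-0.255,0.070],"rotation":[0,0,-48.5],"fingers":60},{"xyz":[-0.105,-0.300,0.085],"rotation":[0,0,-57],"fingers":60},{"xyz":[-0.1233,-0.3438,0.100],"rotation":[0,0,-65.5],"fingers":60}]' 60; python3 go.py .510 -.291 .13 0
```

```text
clock: 0.9
ee_pos: [0.5111, -0.2902, 0.1305]
tcp_rot: [[1.0, 0.005, -0.0], [0.005, -1.0, 0.0], [-0.0, -0.0, -1.0]]
force: [0.3, -1.0, 0.4]
width: 0.601
t 0.9 p [ 0.5111 -0.2902  0.1305] th 0.3 w 0.601 F [ 0.3 -1.   0.4] q6 1.05
xyz mm [-1.1  0.8  0.5] rot [-0.    0.01  0.3 ]
```

```bash
python3 -m crank '[{"xyz":[-0.001,0.001,0.015],"rotation":[0,0,0],"fingers":60},{"xyz":[-0.001,0.001,0.035],"rotation":[0,0,0],"fingers":60},{"xyz":[-0.001,0.001,0.055],"rotation":[0,0,0],"fingers":60},{"xyz":[-0.001,0.001,0.070],"rotation":[0,0,0],"fingers":60},{"xyz":[-0.001,0.001,0.078],"rotation":[0,0,0],"fingers":60},{"xyz":[-0.001,0.001,0.082],"rotation":[0,0,0],"fingers":60},{"xyz":[-0.001,0.001,0.082],"rotation":[0,0,0],"fingers":60},{"xyz":[-0.001,0.001,0.082],"rotation":[0,0,0],"fingers":60}]'
python3 - <<'E'
from h import *
for n in("side","top"): cv2.imwrite(f"pics/{n}1.png",bot.camera(n)[:,:,::-1])
crop("pics/side1.png",280,75,400,185,5,"pics/s1.png")
crop("pics/top1.png",360,155,470,265,5,"pics/t1.png")
a=cv2.imread("pics/s1.png");b=cv2.imread("pics/t1.png")[:550]
cv2.imwrite("pics/st1.png",cv2.resize(np.hstack([a,b]),(800,382)))
E
python3 go.py .510 -.291 .027 0
```

```text
clock: 1.7
ee_pos: [0.5095, -0.2931, 0.05]
tcp_rot: [[1.0, -0.001, 0.001], [-0.001, -1.0, -0.0], [0.001, 0.0, -1.0]]
force: [-0.2, 0.4, -0.2]
width: 0.599
t 1.8 p [ 0.5097 -0.2933  0.0503] th -0.06 w 0.599 F [ 0.7 -0.3  0.1] q6 1.05
xyz mm [ 0.3 -2.3 23.3] rot [ 0.04 -0.08 -0.06]
```

View pics/st1.png

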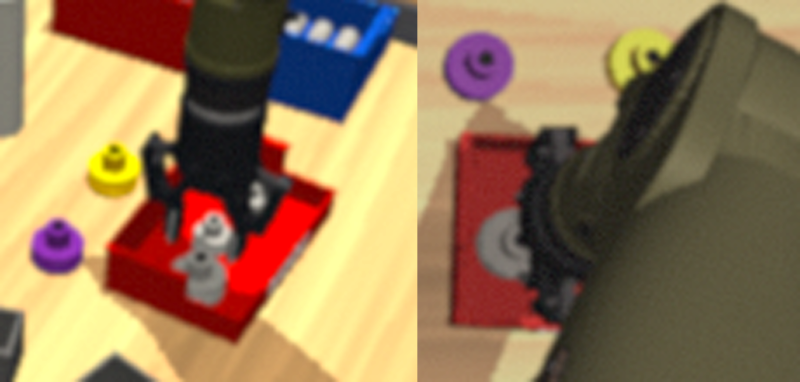

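```bash
python3 - <<'E'
from h import *
crop("pics/side1.png",310,95,370,165,8,"pics/s1b.png")
for P in [(.485,-.293,.06),(.535,-.293,.06),(.51,-.293,.05),(.51,-.291,.044),(.51,-.291,.024)]:
    q=proj("side",P); print(P,q,(q-(310,95)+.5)*8)
for q in [(172,235),(235,250)]: print(np.array(q)/.6957/5+(280,75))
E
```

```text
(0.485, -0.293, 0.06) [344.77359102 147.15361012] [282.18872813 421.22888099]
(0.535, -0.293, 0.06) [330.28262855 142.09986904] [166.26102843 380.79895235]
(0.51, -0.293, 0.05) [337.16864774 146.90445291] [221.34918192 419.23562328]
(0.51, -0.291, 0.044) [336.73311978 148.65091946] [217.86495822 433.20735567]
(0.51, -0.291, 0.024) [336.10318841 153.12982562] [212.82550731 469.03860492]
[329.44660055 142.5578554 ]
[347.5578554  146.87005893]
```

View pics/s1b.png

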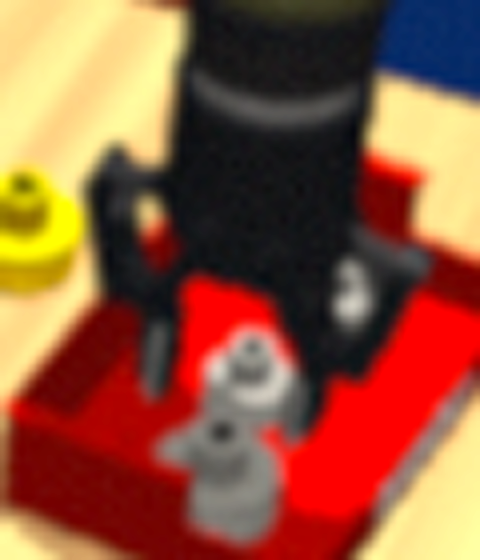

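The gripper is centred over the pulley. The tips average (225,410) in the crop, and the hub bore is at (222,430), which matches the predicted position. I'll descend and grip.

```bash
python3 -m crank '[{"xyz":[0,-0.001,0.006],"rotation":[0,0,0],"fingers":60},{"xyz":[0,-0.001,0.014],"rotation":[0,0,0],"fingers":60},{"xyz":[0,-0.001,0.020],"rotation":[0,0,0],"fingers":60},{"xyz":[0,-0.001,0.023],"rotation":[0,0,0],"fingers":60},{"xyz":[0,-0.001,0.023],"rotation":[0,0,0],"fingers":0},{"xyz":[0,-0.001,0.023],"rotation":[0,0,0],"fingers":0},{"xyz":[0,-0.001,0.023],"rotation":[0,0,0],"fingers":0},{"xyz":[0,-0.001,0.023],"rotation":[0,0,0],"fingers":0}]' 60;python3 -m crank '[{"xyz":[0,0,0],"rotation":[0,0,0],"fingers":0},{"xyz":[0,0,0],"rotation":[0,0,0],"fingers":0},{"xyz":[0,0,-0.002],"rotation":[0,0,0],"fingers":0},{"xyz":[0,0,-0.005],"rotation":[0,0,0],"fingers":0},{"xyz":[0,0,-0.012],"rotation":[0,0,0],"fingers":0},{"xyz":[0,0,-0.022],"rotation":[0,0,0],"fingers":0},{"xyz":[0,0,-0.034],"rotation":[0,0,0],"fingers":0},{"xyz":[0,0,-0.046],"rotation":[0,0,0],"fingers":0}]'; python3 go.py .5095 -.292 .16 0
```

```text
clock: 2.6
ee_pos: [0.5092, -0.2919, 0.0265]
tcp_rot: [[1.0, -0.001, 0.0], [-0.001, -1.0, -0.0], [0.0, 0.0, -1.0]]
force: [0.5, 0.6, -1.1]
width: 0.256
clock: 3.4
ee_pos: [0.5094, -0.292, 0.0738]
tcp_rot: [[1.0, -0.001, 0.001], [-0.001, -1.0, -0.0], [0.001, 0.0, -1.0]]
force: [-0.0, -0.1, -3.4]
width: 0.256
t 3.4 p [ 0.5094 -0.292   0.0738] th -0.05 w 0.256 F [-0.  -0.1 -3.4] q6 1.05
xyz mm [  0.2   0.1 -86.2] rot [ 0.02 -0.04 -0.05]
```

```bash
python3 -m crank '[{"xyz":[0,0,-0.015],"rotation":[0,0,0],"fingers":0},{"xyz":[0,0,-0.035],"rotation":[0,0,0],"fingers":0},{"xyz":[0,-0.005,-0.055],"rotation":[0,0,0],"fingers":0},{"xyz":[-0.002,-0.020,-0.070],"rotation":[0,0,2],"fingers":0},{"xyz":[-0.006,-0.045,-0.080],"rotation":[0,0,5],"fingers":0},{"xyz":[-0.012,-0.075,-0.084],"rotation":[0,0,8],"fingers":0},{"xyz":[-0.020,-0.110,-0.084],"rotation":[0,0,11],"fingers":0},{"xyz":[-0.026,-0.145,-0.084],"rotation":[0,0,14],"fingers":0}]'; python3 go.py .4735 -.0852 .12 -17
```

```text
clock: 4.2
ee_pos: [0.4831, -0.1459, 0.1578]
tcp_rot: [[0.969, -0.246, 0.002], [-0.246, -0.969, -0.0], [0.002, 0.0, -1.0]]
force: [0.8, 0.2, -2.3]
width: 0.251
t 4.2 p [ 0.4831 -0.1459  0.1578] th -14.21 w 0.251 F [ 0.8  0.2 -2.3] q6 1.53
xyz mm [-24.3 -56.5  37.7] rot [-0.   -0.1   2.79]
```

```bash
python3 -m crank '[{"xyz":[-0.009,-0.022,0.002],"rotation":[0,0,1],"fingers":0},{"xyz":[-0.017,-0.040,0.008],"rotation":[0,0,2],"fingers":0},{"xyz":[-0.022,-0.051,0.016],"rotation":[0,0,2.8],"fingers":0},{"xyz":[-0.024,-0.056,0.025],"rotation":[0,0,2.8],"fingers":0},{"xyz":[-0.0243,-0.0565,0.033],"rotation":[0,0,2.8],"fingers":0},{"xyz":[-0.0243,-0.0565,0.038],"rotation":[0,0,2.8],"fingers":0},{"xyz":[-0.0243,-0.0565,0.038],"rotation":[0,0,2.8],"fingers":0},{"xyz":[-0.0243,-0.0565,0.038],"rotation":[0,0,2.8],"fingers":0}]'; python3 go.py .4735 -.0852 .027 -17
python3 - <<'E'
from h import *
for n in("side","top"): cv2.imwrite(f"pics/{n}2.png",bot.camera(n)[:,:,::-1])
crop("pics/side2.png",280,120,370,230,7,"pics/s2.png")
crop("pics/top2.png",270,190,380,300,5,"pics/t2.png")
a=cv2.imread("pics/s2.png")[:550];b=cv2.imread("pics/t2.png")[:550]
cv2.imwrite("pics/st2.png",cv2.resize(np.hstack([a,b]),None,fx=.65,fy=.65))
E
```

```text
clock: 5.0
ee_pos: [0.4735, -0.0867, 0.1184]
tcp_rot: [[0.957, -0.291, -0.0], [-0.291, -0.957, -0.0], [-0.0, 0.0, -1.0]]
force: [0.0, -0.4, -3.1]
width: 0.253
t 5.0 p [ 0.4735 -0.0867  0.1184] th -16.9 w 0.253 F [ 0.  -0.4 -3.1] q6 1.68
xyz mm [-0.4 -1.4 91.4] rot [0.01 0.01 0.1 ]
```

View pics/st2.png

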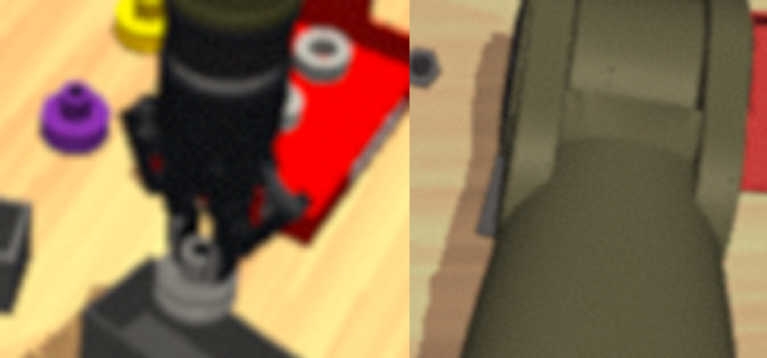

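The side crop shows the pulley held level above the long box; the arm hides the top view. I'll lower it in.

```bash
python3 -m crank '[{"xyz":[0,-0.001,0.010],"rotation":[0,0,0],"fingers":0},{"xyz":[0,-0.001,0.025],"rotation":[0,0,0],"fingers":0},{"xyz":[0,-0.001,0.042],"rotation":[0,0,0],"fingers":0},{"xyz":[0,-0.001,0.058],"rotation":[0,0,0],"fingers":0},{"xyz":[0,-0.001,0.070],"rotation":[0,0,0],"fingers":0},{"xyz":[0,-0.001,0.079],"rotation":[0,0,0],"fingers":0},{"xyz":[0,-0.001,0.084],"rotation":[0,0,0],"fingers":0},{"xyz":[0,-0.001,0.086],"rotation":[0,0,0],"fingers":0}]'; python3 go.py .4735 -.0852 .0265 -17
```

```text
clock: 5.9
ee_pos: [0.4736, -0.0851, 0.032]
tcp_rot: [[0.957, -0.29, -0.0], [-0.29, -0.957, 0.0], [-0.0, 0.0, -1.0]]
force: [-0.2, 0.5, -1.6]
width: 0.258
t 5.9 p [ 0.4736 -0.0851  0.032 ] th -16.85 w 0.258 F [-0.2  0.5 -1.6] q6 1.69
xyz mm [-0.   0.1  5.5] rot [0.   0.02 0.15]
```

```bash
python3 -m crank '[{"xyz":[0,0,0.001],"rotation":[0,0,0],"fingers":0},{"xyz":[0,0,0.002],"rotation":[0,0,0],"fingers":0},{"xyz":[0,0,0.003],"rotation":[0,0,0],"fingers":0},{"xyz":[0,0,0.004],"rotation":[0,0,0],"fingers":0},{"xyz":[0,0,0.0045],"rotation":[0,0,0],"fingers":0},{"xyz":[0,0,0.005],"rotation":[0,0,0],"fingers":0},{"xyz":[0,0,0.005],"rotation":[0,0,0],"fingers":0},{"xyz":[0,0,0.005],"rotation":[0,0,0],"fingers":0}]'; python3 go.py .4735 -.0852 .0265 -17
```

```text
clock: 6.7
ee_pos: [0.4737, -0.0851, 0.0274]
tcp_rot: [[0.957, -0.29, -0.0], [-0.29, -0.957, 0.0], [-0.0, -0.0, -1.0]]
force: [0.1, -0.7, -2.5]
width: 0.253
t 6.7 p [ 0.4737 -0.0851  0.0274] th -16.85 w 0.253 F [ 0.1 -0.7 -2.5] q6 1.69
xyz mm [-0.1  0.1  0.9] rot [-0.    0.    0.15]
```

```bash
python3 -m crank '[{"xyz":[0,0,0.0004],"rotation":[0,0,0],"fingers":0},{"xyz":[0,0,0.0008],"rotation":[0,0,0],"fingers":0},{"xyz":[0,0,0.0012],"rotation":[0,0,0],"fingers":0},{"xyz":[0,0,0.0016],"rotation":[0,0,0],"fingers":0},{"xyz":[0,0,0.0016],"rotation":[0,0,0],"fingers":0},{"xyz":[0,0,0.0016],"rotation":[0,0,0],"fingers":0},{"xyz":[0,0,0.0016],"rotation":[0,0,0],"fingers":0},{"xyz":[0,0,0.0016],"rotation":[0,0,0],"fingers":0}]'; python3 go.py .4735 -.0852 .0265 -17
```

```text
clock: 7.5
ee_pos: [0.4737, -0.0851, 0.0265]
tcp_rot: [[0.957, -0.29, 0.0], [-0.29, -0.957, -0.0], [0.0, -0.0, -1.0]]
force: [-3.5, 0.9, 7.1]
width: 0.253
t 7.5 p [ 0.4737 -0.0851  0.0265] th -16.85 w 0.253 F [-3.5  0.9  7.1] q6 1.69
xyz mm [-0.2  0.1  0. ] rot [-0.   -0.02  0.15]
```

Contact is felt: the vertical force went from −2.5 to +7.1 N. I'll release and retreat upward.

```bash
python3 -m crank '[{"xyz":[0,0,-0.0008],"rotation":[0,0,0],"fingers":30},{"xyz":[0,0,-0.0008],"rotation":[0,0,0],"fingers":40},{"xyz":[0,0,-0.0008],"rotation":[0,0,0],"fingers":50},{"xyz":[0,0,-0.0008],"rotation":[0,0,0],"fingers":50},{"xyz":[0,0,-0.010],"rotation":[0,0,0],"fingers":50},{"xyz":[0,0,-0.030],"rotation":[0,0,0],"fingers":50},{"xyz":[0,0,-0.060],"rotation":[0,0,0],"fingers":50},{"xyz":[0,0,-0.100],"rotation":[0,0,0],"fingers":50}]'; python3 go.py .462 .1056 .12 1
```

```text
clock: 8.3
ee_pos: [0.4722, -0.0849, 0.1262]
tcp_rot: [[0.957, -0.29, -0.003], [-0.29, -0.957, 0.001], [-0.003, 0.0, -1.0]]
force: [0.8, 0.4, -1.7]
width: 0.499
t 8.3 p [ 0.4722 -0.0849  0.1262] th -16.85 w 0.499 F [ 0.8  0.4 -1.7] q6 1.69
xyz mm [ -65.  -179.3    6.3] rot [-1.000e-02  1.700e-01 -1.785e+01]
```

```bash
python3 -m crank '[{"xyz":[-0.006,-0.018,-0.005],"rotation":[0,0,-2],"fingers":50},{"xyz":[-0.018,-0.050,-0.010],"rotation":[0,0,-5],"fingers":50},{"xyz":[-0.033,-0.092,-0.010],"rotation":[0,0,-9],"fingers":50},{"xyz":[-0.048,-0.132,-0.010],"rotation":[0,0,-13],"fingers":50},{"xyz":[-0.058,-0.160,0],"rotation":[0,0,-16],"fingers":50},{"xyz":[-0.063,-0.174,0.020],"rotation":[0,0,-17.8],"fingers":50},{"xyz":[-0.065,-0.1793,0.045],"rotation":[0,0,-17.8],"fingers":50},{"xyz":[-0.065,-0.1793,0.065],"rotation":[0,0,-17.8],"fingers":50}]'; python3 go.py .462 .1056 .0145 1
python3 - <<'E'
from h import *
for n in("side","top"): cv2.imwrite(f"pics/{n}3.png",bot.camera(n)[:,:,::-1])
crop("pics/side3.png",250,160,360,290,5,"pics/s3.png")
crop("pics/top3.png",190,180,340,310,5,"pics/t3.png")
a=cv2.imread("pics/s3.png");b=cv2.imread("pics/t3.png")
cv2.imwrite("pics/st3.png",cv2.resize(np.hstack([a,b]),None,fx=.6,fy=.6))
E
```

```text
clock: 9.1
ee_pos: [0.4633, 0.1065, 0.0605]
tcp_rot: [[1.0, 0.019, 0.0], [0.019, -1.0, 0.0], [0.001, -0.0, -1.0]]
force: [0.4, -0.8, -0.0]
width: 0.499
t 9.1 p [0.4633 0.1065 0.0605] th 1.07 w 0.499 F [ 0.4 -0.8 -0. ] q6 1.78
xyz mm [-1.4  0.9 46. ] rot [-0.02 -0.03  0.07]
```

View pics/st3.png

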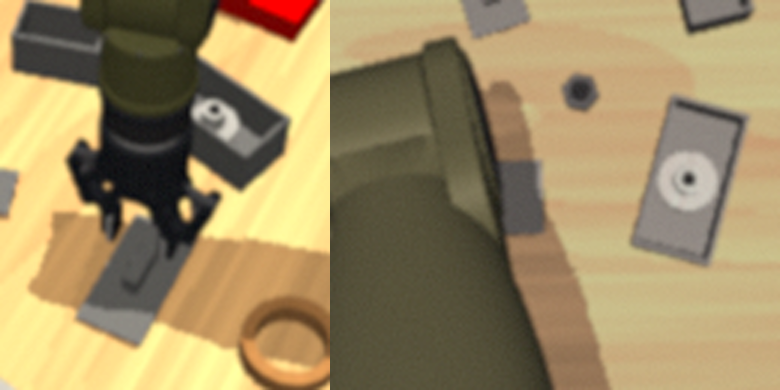

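The pulley sits hub up, centred in the long box. The gripper is above the lid handle. A quick check of the handle position, then I'll grip.

```bash
python3 - <<'E'
from h import *
print(proj("side",(.462,.1056,.032)), w("side",(297.0,246.2),.032))
print(w("top",((180.5)/5-.5+200,(530.5)/5-.5+140),.032))
E
python3 -m crank '[{"xyz":[-0.001,0.001,0.008],"rotation":[0,0,0],"fingers":50},{"xyz":[-0.001,0.001,0.020],"rotation":[0,0,0],"fingers":50},{"xyz":[-0.001,0.001,0.032],"rotation":[0,0,0],"fingers":50},{"xyz":[-0.001,0.001,0.041],"rotation":[0,0,0],"fingers":50},{"xyz":[-0.001,0.001,0.045],"rotation":[0,0,0],"fingers":50},{"xyz":[-0.001,0.001,0.045],"rotation":[0,0,0],"fingers":0},{"xyz":[-0.001,0.001,0.045],"rotation":[0,0,0],"fingers":0},{"xyz":[-0.001,0.001,0.045],"rotation":[0,0,0],"fingers":0}]' 60; python3 go.py .462 .1056 .0145 1
```

```text
[295.43387455 247.86426265] [0.46062309 0.09875905 0.032     ]
[0.46342057 0.10467765 0.032     ]
clock: 10.0
ee_pos: [0.4628, 0.1044, 0.0162]
tcp_rot: [[1.0, 0.017, 0.001], [0.017, -1.0, 0.0], [0.001, -0.0, -1.0]]
force: [0.1, -0.3, -0.8]
width: 0.163
t 10.0 p [0.4628 0.1044 0.0162] th 0.95 w 0.163 F [ 0.1 -0.3 -0.8] q6 1.78
xyz mm [-0.8 -1.2  1.7] rot [-0.01 -0.04 -0.05]
```

```bash
python3 -m crank '[{"xyz":[0,0,0],"rotation":[0,0,0],"fingers":0},{"xyz":[0,0,-0.003],"rotation":[0,0,0],"fingers":0},{"xyz":[0,0,-0.010],"rotation":[0,0,0],"fingers":0},{"xyz":[0,0,-0.025],"rotation":[0,0,0],"fingers":0},{"xyz":[0,0,-0.045],"rotation":[0,0,0],"fingers":0},{"xyz":[0,0,-0.070],"rotation":[0,0,0],"fingers":0},{"xyz":[0,0,-0.090],"rotation":[0,0,0],"fingers":0},{"xyz":[0,0,-0.105],"rotation":[0,0,0],"fingers":0}]'; python3 go.py .462 .1056 .12 1
python3 - <<'E'
from h import *
for n in("side","top"): cv2.imwrite(f"pics/{n}4.png",bot.camera(n)[:,:,::-1])
crop("pics/side4.png",240,120,370,290,4,"pics/s4.png")
crop("pics/top4.png",280,200,345,275,8,"pics/t4.png")
E
```

```text
clock: 10.8
ee_pos: [0.4631, 0.1045, 0.1229]
tcp_rot: [[1.0, 0.017, 0.002], [0.017, -1.0, 0.0], [0.002, -0.0, -1.0]]
force: [0.3, 0.2, -0.1]
width: 0.172
t 10.8 p [0.4631 0.1045 0.1229] th 0.96 w 0.172 F [ 0.3  0.2 -0.1] q6 1.78
xyz mm [-1.1 -1.2  2.9] rot [-0.02 -0.12 -0.04]
```

View pics/s4.png

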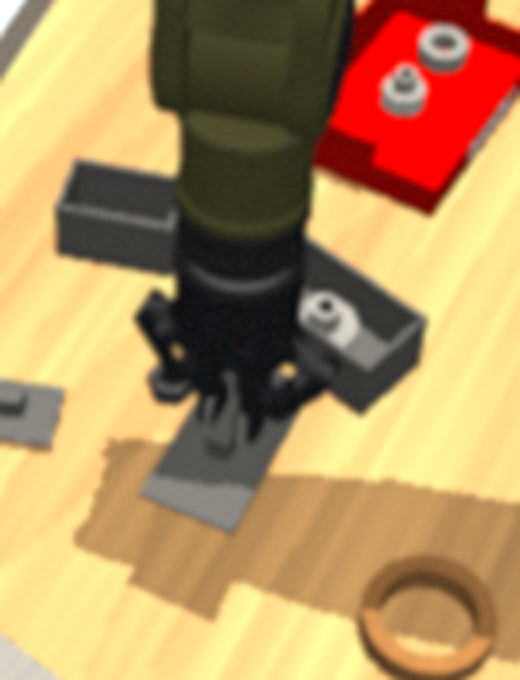

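View pics/t4.png

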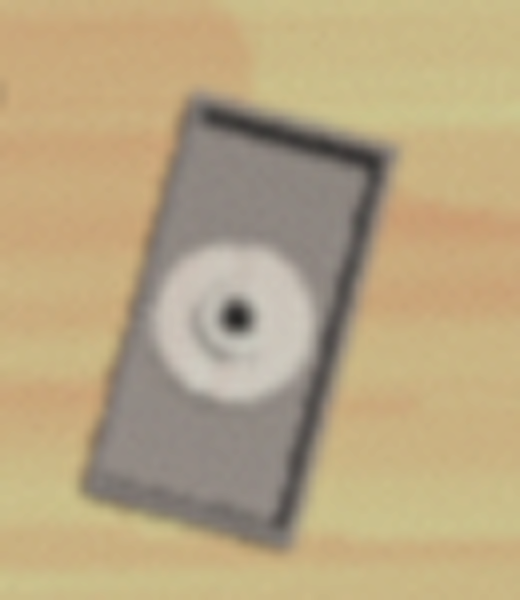

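```bash
python3 - <<'E'
from h import *
np.set_printoptions(precision=4,suppress=True)
g=lambda p:(np.array(p)+.5)/8-.5+(280,200)
print("disc",w("top",g((234,323)),.024),"dot",w("top",g((236,318)),.044),"nadir",proj("top",(.39,0.0025,0)))
P=[w("top",g(p),.056)[:2] for p in [(190,97),(395,150),(292,545),(86,492)]]
print(np.array(P),np.mean(P,0),[np.linalg.norm(P[i]-P[(i+1)%4]) for i in range(4)])
for n,f in(("top","pics/top4.png"),("top","pics/top3.png")):
    im=cv2.imread(f); L=cv2.GaussianBlur(im,(0,0),.6); lab=cv2.cvtColor(L,cv2.COLOR_BGR2LAB).astype(int)
    m=((lab[...,2]<140)).astype(np.uint8); m[:200]=0;m[275:]=0;m[:,:285]=0;m[:,340:]=0
    m=cv2.resize(m*255,None,fx=1,fy=1); m=cv2.morphologyEx(m,cv2.MORPH_CLOSE,np.ones((3,3)))
    c=max(cv2.findContours(m,0,1)[0],key=cv2.contourArea); r=cv2.minAreaRect(c); print(r, w("top",r[0],.056))
s=lambda p:(np.array(p)+.5)/4-.5+(240,120)
a,b=w("side",s((142,493)),.1187),w("side",s((233,530)),.1187); print("lid end",a,b,(a+b)/2,np.linalg.norm(a-b))
d=np.array([np.cos(np.radians(91)),np.sin(np.radians(91)),0]);print("lid c",(a+b)/2-d*.0645)
E
```

```text
disc [ 0.4747 -0.0842  0.024 ] dot [ 0.4749 -0.0835  0.044 ] nadir [275.98   273.5734]
[[ 0.5447 -0.07  ]
 [ 0.5264 -0.1346]
 [ 0.4026 -0.0983]
 [ 0.4204 -0.0341]] [ 0.4735 -0.0843] [np.float64(0.0670908630543157), np.float64(0.12906902567638126), np.float64(0.06661362004897382), np.float64(0.12931099606333907)]
((309.7093811035156, 239.678466796875), (27.457168579101562, 52.52097702026367), 15.422160148620605) [ 0.4732 -0.0843  0.056 ]
((309.6461181640625, 239.63076782226562), (27.364206314086914, 52.448062896728516), 15.255120277404785) [ 0.4733 -0.0842  0.056 ]
lid end [0.4905 0.169  0.1187] [0.428  0.1672 0.1187] [0.4592 0.1681 0.1187] 0.06257337090379927
lid c [0.4604 0.1036 0.1187]
```

```bash
python3 go.py .4723 -.0853 .12 73.2; python3 -m crank '[{"xyz":[0,0.005,-0.005],"rotation":[0,0,-5],"fingers":0},{"xyz":[0,0.020,-0.010],"rotation":[0,0,-12],"fingers":0},{"xyz":[0.002,0.045,-0.015],"rotation":[0,0,-20],"fingers":0},{"xyz":[0.003,0.075,-0.015],"rotation":[0,0,-28],"fingers":0},{"xyz":[0.004,0.105,-0.015],"rotation":[0,0,-36],"fingers":0},{"xyz":[0.005,0.135,-0.010],"rotation":[0,0,-44],"fingers":0},{"xyz":[0.006,0.160,-0.005],"rotation":[0,0,-52],"fingers":0},{"xyz":[0.006,0.178,0],"rotation":[0,0,-60],"fingers":0}]';  python3 go.py .4723 -.0853 .10 73.2
```

```text
t 10.9 p [0.4643 0.1047 0.1234] th 0.95 w 0.168 F [ 1.1  0.5 -0.7] q6 1.78
xyz mm [  4.9 190.1   3.2] rot [  0.12  -0.26 -72.25]
clock: 11.7
ee_pos: [0.471, -0.0751, 0.12]
tcp_rot: [[0.482, 0.876, -0.001], [0.876, -0.482, -0.0], [-0.0, -0.0, -1.0]]
force: [0.3, -0.4, -1.4]
width: 0.169
t 11.7 p [ 0.471  -0.0751  0.12  ] th 61.22 w 0.169 F [ 0.3 -0.4 -1.4] q6 0.34
xyz mm [-8.3  6.1 20. ] rot [ -0.03   0.02 -11.98]
```

```bash
python3 -m crank '[{"xyz":[-0.003,0.002,0.002],"rotation":[0,0,-5],"fingers":0},{"xyz":[-0.006,0.0045,0.006],"rotation":[0,0,-9],"fingers":0},{"xyz":[-0.008,0.006,0.012],"rotation":[0,0,-12],"fingers":0},{"xyz":[-0.0083,0.0061,0.020],"rotation":[0,0,-12],"fingers":0},{"xyz":[-0.0083,0.0061,0.026],"rotation":[0,0,-12],"fingers":0},{"xyz":[-0.0083,0.0061,0.030],"rotation":[0,0,-12],"fingers":0},{"xyz":[-0.0083,0.0061,0.030],"rotation":[0,0,-12],"fingers":0},{"xyz":[-0.0083,0.0061,0.030],"rotation":[0,0,-12],"fingers":0}]';  python3 go.py .4723 -.0853 .064 73.2
python3 - <<'E'
from h import *
for n in("side","top"): cv2.imwrite(f"pics/{n}5.png",bot.camera(n)[:,:,::-1])
crop("pics/side5.png",270,120,380,230,5,"pics/s5.png")
crop("pics/top5.png",280,180,345,275,8,"pics/t5.png")
E
```

```text
clock: 12.5
ee_pos: [0.4727, -0.0836, 0.0907]
tcp_rot: [[0.293, 0.956, -0.0], [0.956, -0.293, 0.0], [0.0, -0.0, -1.0]]
force: [-0.1, -0.0, -0.8]
width: 0.168
t 12.5 p [ 0.4727 -0.0836  0.0907] th 72.96 w 0.168 F [-0.1 -0.  -0.8] q6 0.12
xyz mm [-1.7  0.2 26.7] rot [-0.01 -0.   -0.24]
```

View pics/s5.png

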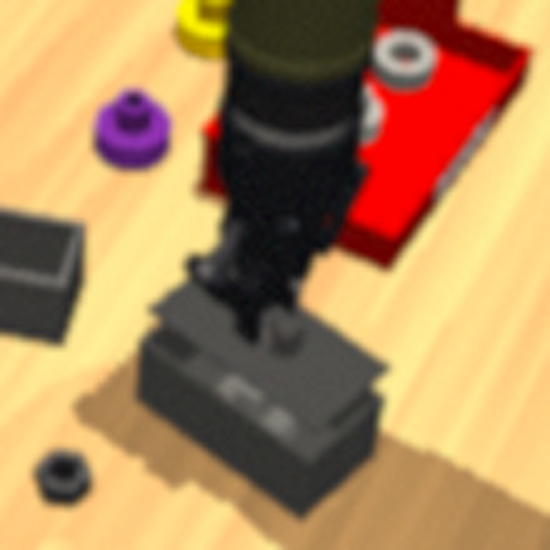

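View pics/t5.png

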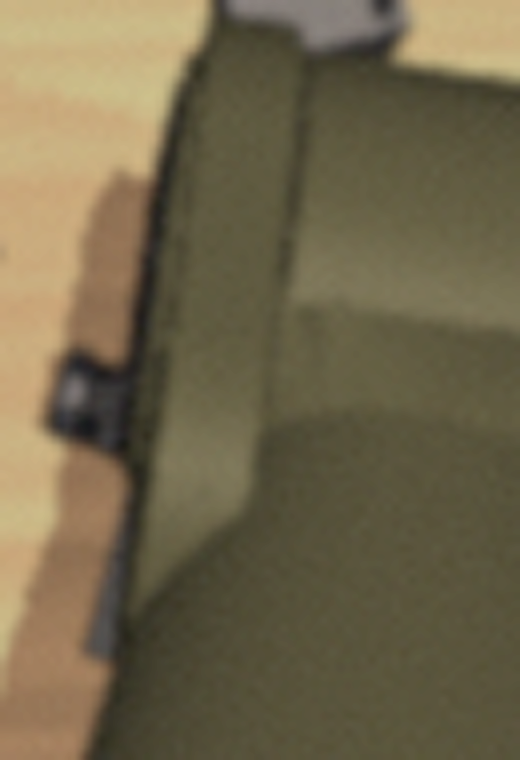

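```bash
python3 - <<'E'
from h import *
np.set_printoptions(precision=4,suppress=True)
s=lambda p:(np.array(p)+.5)/5-.5+(270,120)
L=[w("side",s(p),.0865)[:2] for p in [(150,308),(307,430),(388,368)]]
print(np.array(L),(L[0]+L[2])/2,np.linalg.norm(L[0]-L[1]),np.linalg.norm(L[2]-L[1]))
a=cv2.imread("pics/s5.png")
t=np.radians(-16.8);ux=np.array([np.cos(t),np.sin(t)]);uy=np.array([-ux[1],ux[0]])
def draw(c,hx,hy,z,col):
    q=[proj("side",[*(np.array(c)+ux*i*hx+uy*j*hy),z]) for i,j in((1,1),(1,-1),(-1,-1),(-1,1))]
    q=[((p-(270,120)+.5)*5-.5) for p in q]; cv2.polylines(a,[np.int32(np.round(q))],True,col,1)
draw((.4723,-.0853),.066,.034,.056,(0,255,255)); draw((.4727,-.0836),.0645,.0325,.0865,(0,255,0))
cv2.imwrite("pics/s5b.png",a)
E
```

```text
[[ 0.5387 -0.0734]
 [ 0.4222 -0.0321]
 [ 0.3996 -0.095 ]] [ 0.4692 -0.0842] 0.12364678054355224 0.06678306809033031
```

View pics/s5b.png

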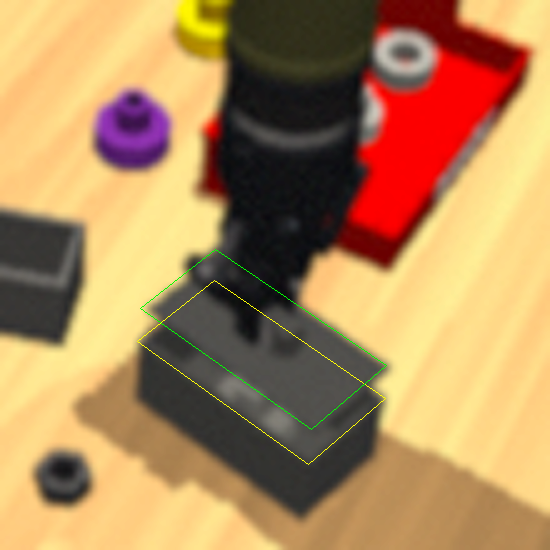

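```bash
python3 - <<'E'
from h import *
im=cv2.imread("pics/side5.png")[170:225,292:352]; im=cv2.resize(im,None,fx=12,fy=10.9,interpolation=cv2.INTER_NEAREST)
im=cv2.imread("pics/side5.png")[170:220,292:352]; im=cv2.resize(im,None,fx=12,fy=12,interpolation=cv2.INTER_CUBIC)
im=np.clip(im.astype(float)*2.5,0,255).astype(np.uint8)
t=np.radians(-16.8);ux=np.array([np.cos(t),np.sin(t)]);uy=np.array([-ux[1],ux[0]])
def draw(c,hx,hy,z,col):
    for i,j in((1,1),(1,-1),(-1,-1),(-1,1)):
        p=proj("side",[*(np.array(c)+ux*i*hx+uy*j*hy),z]); p=(p-(292,170)+.5)*12-.5
        cv2.drawMarker(im,tuple(int(v) for v in p),col,0,14,1)
draw((.4723,-.0853),.066,.034,.056,(0,255,255)); draw((.4723,-.0853),.066,.034,.0,(255,255,0)); draw((.4727,-.0836),.0645,.0325,.0865,(0,255,0))
cv2.imwrite("pics/s5c.png",im)
E
```

```text
(no output)
```

View pics/s5c.png

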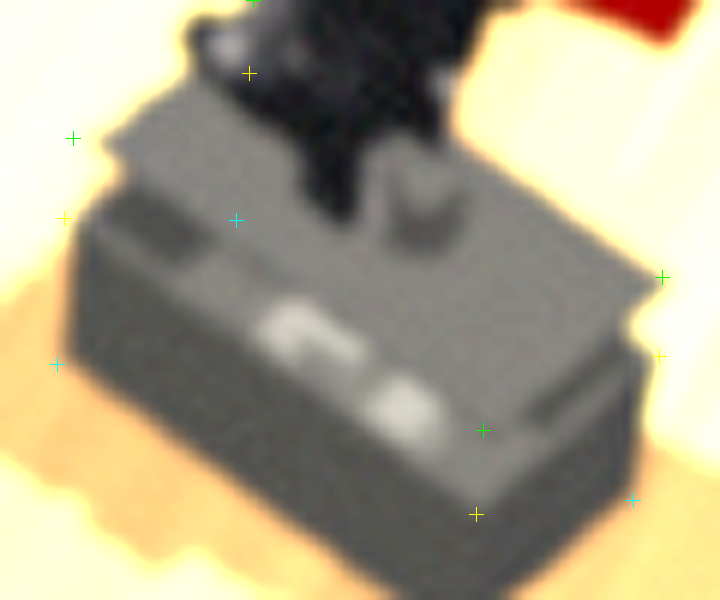

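```bash
python3 -m crank '[{"xyz":[-0.0016,0.0008,0.003],"rotation":[0,0,-0.2],"fingers":0},{"xyz":[-0.0016,0.0008,0.008],"rotation":[0,0,-0.2],"fingers":0},{"xyz":[-0.0016,0.0008,0.013],"rotation":[0,0,-0.2],"fingers":0},{"xyz":[-0.0016,0.0008,0.016],"rotation":[0,0,-0.2],"fingers":0},{"xyz":[-0.0016,0.0008,0.018],"rotation":[0,0,-0.2],"fingers":0},{"xyz":[-0.0016,0.0008,0.020],"rotation":[0,0,-0.2],"fingers":0},{"xyz":[-0.0016,0.0008,0.0215],"rotation":[0,0,-0.2],"fingers":0},{"xyz":[-0.0016,0.0008,0.0215],"rotation":[0,0,-0.2],"fingers":0}]';  python3 go.py .473 -.0855 .0645 73.2
```

```text
clock: 13.4
ee_pos: [0.4729, -0.0855, 0.0691]
tcp_rot: [[0.29, 0.957, -0.0], [0.957, -0.29, 0.0], [-0.0, -0.0, -1.0]]
force: [-0.2, -0.1, -0.4]
width: 0.167
t 13.4 p [ 0.4729 -0.0855  0.0691] th 73.16 w 0.167 F [-0.2 -0.1 -0.4] q6 0.12
xyz mm [0.1 0.1 4.6] rot [-0.01  0.   -0.04]
```

No contact force, and the plug foot is already about 3 mm inside. I'll continue slowly.

```bash
python3 -m crank '[{"xyz":[0,0,0.0007],"rotation":[0,0,0],"fingers":0},{"xyz":[0,0,0.0014],"rotation":[0,0,0],"fingers":0},{"xyz":[0,0,0.0021],"rotation":[0,0,0],"fingers":0},{"xyz":[0,0,0.0028],"rotation":[0,0,0],"fingers":0},{"xyz":[0,0,0.0035],"rotation":[0,0,0],"fingers":0},{"xyz":[0,0,0.0040],"rotation":[0,0,0],"fingers":0},{"xyz":[0,0,0.0044],"rotation":[0,0,0],"fingers":0},{"xyz":[0,0,0.0046],"rotation":[0,0,0],"fingers":0}]';  python3 go.py .473 -.0855 .0645 73.2
```

```text
clock: 14.2
ee_pos: [0.473, -0.0855, 0.0646]
tcp_rot: [[0.29, 0.957, -0.0], [0.957, -0.29, -0.0], [-0.0, -0.0, -1.0]]
force: [-0.9, -0.1, 0.4]
width: 0.173
t 14.2 p [ 0.473  -0.0855  0.0646] th 73.16 w 0.173 F [-0.9 -0.1  0.4] q6 0.12
xyz mm [0.1 0.  0.1] rot [-0.    0.   -0.04]
```

Nearly home at .0646, against an expected .0642. I'll press lightly.

```bash
python3 -m crank '[{"xyz":[0,0,0.0003],"rotation":[0,0,0],"fingers":0},{"xyz":[0,0,0.0006],"rotation":[0,0,0],"fingers":0},{"xyz":[0,0,0.0009],"rotation":[0,0,0],"fingers":0},{"xyz":[0,0,0.0012],"rotation":[0,0,0],"fingers":0},{"xyz":[0,0,0.0012],"rotation":[0,0,0],"fingers":0},{"xyz":[0,0,0.0012],"rotation":[0,0,0],"fingers":0},{"xyz":[0,0,0.0012],"rotation":[0,0,0],"fingers":0},{"xyz":[0,0,0.0012],"rotation":[0,0,0],"fingers":0}]';  python3 go.py .473 -.0855 .0645 73.2
```

```text
clock: 15.0
ee_pos: [0.473, -0.0856, 0.064]
tcp_rot: [[0.29, 0.957, 0.0], [0.957, -0.29, -0.0], [0.0, 0.0, -1.0]]
force: [-2.3, 0.9, 6.0]
width: 0.172
t 15.0 p [ 0.473  -0.0856  0.064 ] th 73.15 w 0.172 F [-2.3  0.9  6. ] q6 0.12
xyz mm [ 0.1  0.  -0.5] rot [ 0.01 -0.   -0.05]
```

```bash
python3 -m crank '[{"xyz":[0,0,-0.0005],"rotation":[0,0,0],"fingers":25},{"xyz":[0,0,-0.0005],"rotation":[0,0,0],"fingers":40},{"xyz":[0,0,-0.0005],"rotation":[0,0,0],"fingers":50},{"xyz":[0,0,-0.003],"rotation":[0,0,0],"fingers":60},{"xyz":[0,0,-0.015],"rotation":[0,0,0],"fingers":80},{"xyz":[0,0,-0.035],"rotation":[0,0,0],"fingers":100},{"xyz":[0,-0.010,-0.055],"rotation":[0,0,0],"fingers":100},{"xyz":[0,-0.030,-0.065],"rotation":[0,0,0],"fingers":100}]'
python3 - <<'E'
from h import *
for n in("side","top"): cv2.imwrite(f"pics/{n}6.png",bot.camera(n)[:,:,::-1])
im=cv2.imread("pics/side6.png")[165:225,285:352]; im=cv2.resize(im,None,fx=10,fy=10,interpolation=cv2.INTER_CUBIC)
cv2.imwrite("pics/s6.png",np.clip(im.astype(float)*2,0,255).astype(np.uint8))
crop("pics/top6.png",270,190,350,280,6,"pics/t6.png")
E
python3 go.py .4725 -.0854 .10 73.2
```

```text
clock: 15.8
ee_pos: [0.4464, -0.0773, 0.1311]
tcp_rot: [[0.29, 0.957, 0.004], [0.957, -0.29, -0.001], [0.0, 0.004, -1.0]]
force: [0.5, 0.5, 0.6]
width: 1.003
t 15.9 p [ 0.4436 -0.0766  0.1305] th 73.17 w 1.001 F [-0.3 -0.3 -0.1] q6 0.12
xyz mm [-0.1 30.2 30.5] rot [ 0.09 -0.02 -0.03]
```

View pics/s6.png

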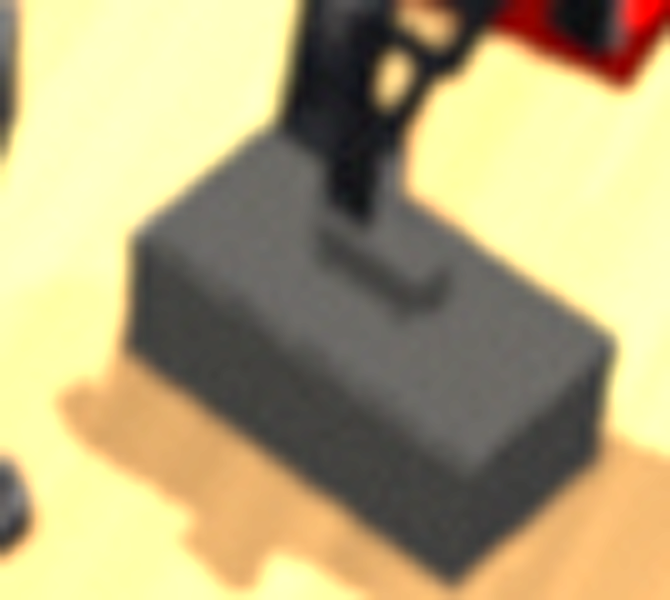

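View pics/t6.png

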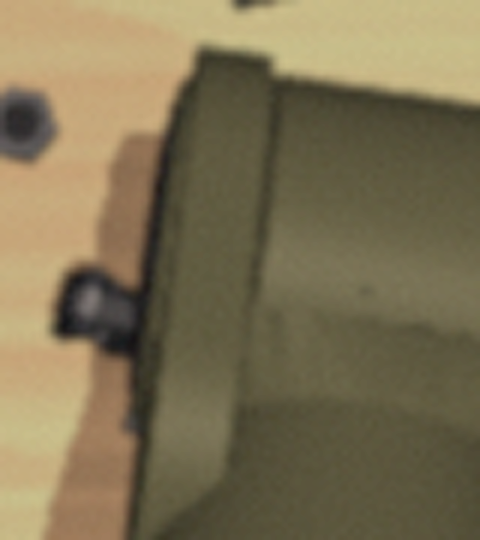

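The lid sits flush: the side crop shows no gap along either visible edge, from (135,235) to (455,475) to (610,345). Next I'll centre over the box with the gripper open and grip it across its width.

```bash
python3 -m crank '[{"xyz":[0,0.010,0],"rotation":[0,0,0],"fingers":100},{"xyz":[0,0.024,0],"rotation":[0,0,0],"fingers":100},{"xyz":[0,0.030,0.004],"rotation":[0,0,0],"fingers":100},{"xyz":[0,0.030,0.020],"rotation":[0,0,0],"fingers":100},{"xyz":[0,0.030,0.035],"rotation":[0,0,0],"fingers":100},{"xyz":[0,0.030,0.045],"rotation":[0,0,0],"fingers":100},{"xyz":[0,0.030,0.050],"rotation":[0,0,0],"fingers":100},{"xyz":[0,0.030,0.050],"rotation":[0,0,0],"fingers":100}]'
python3 - <<'E'
from h import *
for n in("side",): cv2.imwrite(f"pics/{n}7.png",bot.camera(n)[:,:,::-1])
im=cv2.imread("pics/side7.png")[145:220,280:360]; im=cv2.resize(im,None,fx=8,fy=8,interpolation=cv2.INTER_CUBIC)
cv2.imwrite("pics/s7.png",np.clip(im.astype(float)*2,0,255).astype(np.uint8))
E
python3 go.py .4728 -.0854 .018 73.2
```

```text
clock: 16.7
ee_pos: [0.4726, -0.0856, 0.0776]
tcp_rot: [[0.29, 0.957, -0.002], [0.957, -0.29, 0.0], [-0.0, -0.002, -1.0]]
force: [-0.7, 0.9, 0.3]
width: 0.998
t 16.75 p [ 0.473  -0.0856  0.0782] th 73.15 w 1.001 F [ 0.2 -0.2  0.3] q6 0.12
xyz mm [ 0.2 -0.2 60.2] rot [-0.04  0.   -0.05]
```

View pics/s7.png

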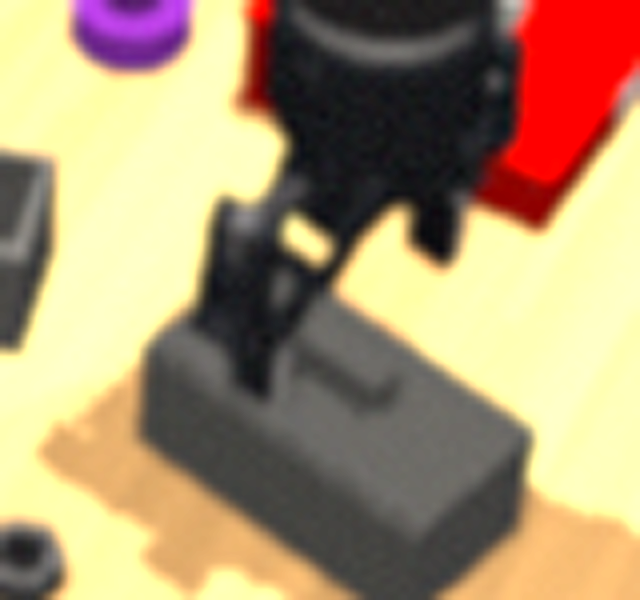

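The fingers straddle the box, with the near tip at (255,390) and the far tip at (440,260). I'll descend in stages.

```bash
python3 -m crank '[{"xyz":[0,0,0.006],"rotation":[0,0,0],"fingers":100},{"xyz":[0,0,0.014],"rotation":[0,0,0],"fingers":100},{"xyz":[0,0,0.022],"rotation":[0,0,0],"fingers":100},{"xyz":[0,0,0.027],"rotation":[0,0,0],"fingers":100},{"xyz":[0,0,0.031],"rotation":[0,0,0],"fingers":100},{"xyz":[0,0,0.034],"rotation":[0,0,0],"fingers":100},{"xyz":[0,0,0.035],"rotation":[0,0,0],"fingers":100},{"xyz":[0,0,0.035],"rotation":[0,0,0],"fingers":100}]'
python3 go.py .4728 -.0854 .018 73.2
```

```text
clock: 17.55
ee_pos: [0.473, -0.0856, 0.0434]
tcp_rot: [[0.29, 0.957, -0.0], [0.957, -0.29, -0.0], [-0.0, -0.0, -1.0]]
force: [-0.1, 0.3, 0.5]
width: 1.003
t 17.55 p [ 0.473  -0.0856  0.0434] th 73.15 w 1.003 F [-0.1  0.3  0.5] q6 0.12
xyz mm [ 0.1 -0.2 25.4] rot [-0.01  0.   -0.05]
```

```bash
python3 -m crank '[{"xyz":[0,0,0.005],"rotation":[0,0,0],"fingers":100},{"xyz":[0,0,0.012],"rotation":[0,0,0],"fingers":100},{"xyz":[0,0,0.018],"rotation":[0,0,0],"fingers":100},{"xyz":[0,0,0.023],"rotation":[0,0,0],"fingers":100},{"xyz":[0,0,0.025],"rotation":[0,0,0],"fingers":100},{"xyz":[0,0,0.025],"rotation":[0,0,0],"fingers":90},{"xyz":[0,0,0.025],"rotation":[0,0,0],"fingers":85},{"xyz":[0,0,0.025],"rotation":[0,0,0],"fingers":85}]'
python3 go.py .4728 -.0854 .018 73.2
python3 - <<'E'
from h import *
for n in("side",): cv2.imwrite(f"pics/{n}8.png",bot.camera(n)[:,:,::-1])
im=cv2.imread("pics/side8.png")[145:220,280:360]; im=cv2.resize(im,None,fx=8,fy=8,interpolation=cv2.INTER_CUBIC)
cv2.imwrite("pics/s8.png",np.clip(im.astype(float)*2,0,255).astype(np.uint8))
E
```

```text
clock: 18.35
ee_pos: [0.4732, -0.0856, 0.0187]
tcp_rot: [[0.29, 0.957, 0.0], [0.957, -0.29, -0.0], [0.0, 0.0, -1.0]]
force: [1.3, -0.3, 0.0]
width: 0.852
t 18.35 p [ 0.4732 -0.0856  0.0187] th 73.16 w 0.852 F [ 1.3 -0.3  0. ] q6 0.12
xyz mm [ 0.1 -0.5  0.7] rot [ 0.02 -0.   -0.04]
```

View pics/s8.png

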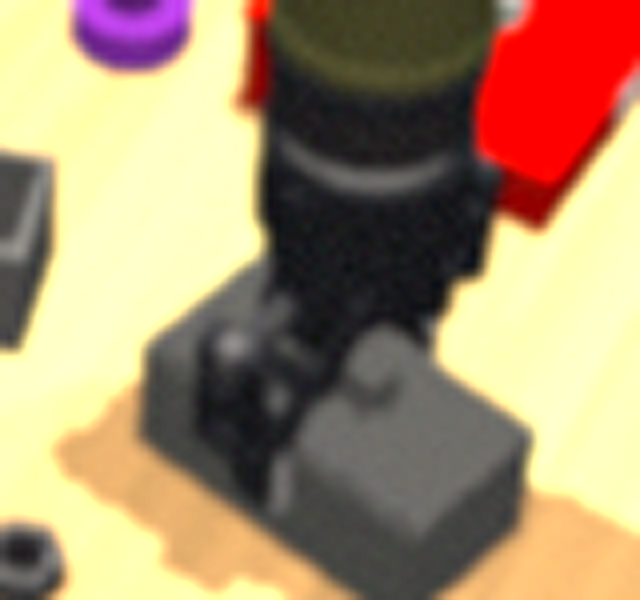

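```bash
python3 -m crank '[{"xyz":[0,0,0],"rotation":[0,0,0],"fingers":80},{"xyz":[0,0,0],"rotation":[0,0,0],"fingers":76},{"xyz":[0,0,0],"rotation":[0,0,0],"fingers":70},{"xyz":[0,0,0],"rotation":[0,0,0],"fingers":60},{"xyz":[0,0,0],"rotation":[0,0,0],"fingers":50},{"xyz":[0,0,0],"rotation":[0,0,0],"fingers":50},{"xyz":[0,0,0],"rotation":[0,0,0],"fingers":50},{"xyz":[0,0,0],"rotation":[0,0,0],"fingers":50}]' 70
python3 go.py .4728 -.0854 .018 73.2
```

```text
clock: 19.2
ee_pos: [0.4735, -0.085, 0.0192]
tcp_rot: [[0.289, 0.957, 0.001], [0.957, -0.289, 0.001], [0.002, 0.001, -1.0]]
force: [-0.9, 4.4, 6.6]
width: 0.787
t 19.2 p [ 0.4735 -0.085   0.0192] th 73.17 w 0.787 F [-0.9  4.4  6.6] q6 0.12
xyz mm [-0.6 -0.6  1.2] rot [ 0.05 -0.09 -0.03]
```

Gripped at width .787. I'll lift gently and look.

```bash
python3 -m crank '[{"xyz":[0,0,-0.001],"rotation":[0,0,0],"fingers":50},{"xyz":[0,0,-0.003],"rotation":[0,0,0],"fingers":50},{"xyz":[0,0,-0.007],"rotation":[0,0,0],"fingers":50},{"xyz":[0,0,-0.013],"rotation":[0,0,0],"fingers":50},{"xyz":[0,0,-0.020],"rotation":[0,0,0],"fingers":50},{"xyz":[0,0,-0.026],"rotation":[0,0,0],"fingers":50},{"xyz":[0,0,-0.030],"rotation":[0,0,0],"fingers":50},{"xyz":[0,0,-0.030],"rotation":[0,0,0],"fingers":50}]'
python3 go.py .4728 -.0854 .018 73.2
python3 - <<'E'
from h import *
for n in("side","top"): cv2.imwrite(f"pics/{n}9.png",bot.camera(n)[:,:,::-1])
im=cv2.imread("pics/side9.png")[135:220,270:370]; im=cv2.resize(im,None,fx=6,fy=6,interpolation=cv2.INTER_CUBIC)
cv2.imwrite("pics/s9.png",np.clip(im.astype(float)*2,0,255).astype(np.uint8))
crop("pics/top9.png",75,150,205,285,4,"pics/t9.png")
E
```

```text
clock: 20.0
ee_pos: [0.4736, -0.0857, 0.0493]
tcp_rot: [[0.29, 0.957, 0.001], [0.957, -0.29, -0.0], [0.0, 0.001, -1.0]]
force: [0.5, -0.5, -4.0]
width: 0.785
t 20.0 p [ 0.4736 -0.0857  0.0493] th 73.15 w 0.785 F [ 0.5 -0.5 -4. ] q6 0.12
xyz mm [ 0.  -0.9 31.3] rot [ 0.08 -0.01 -0.05]
```

View pics/s9.png

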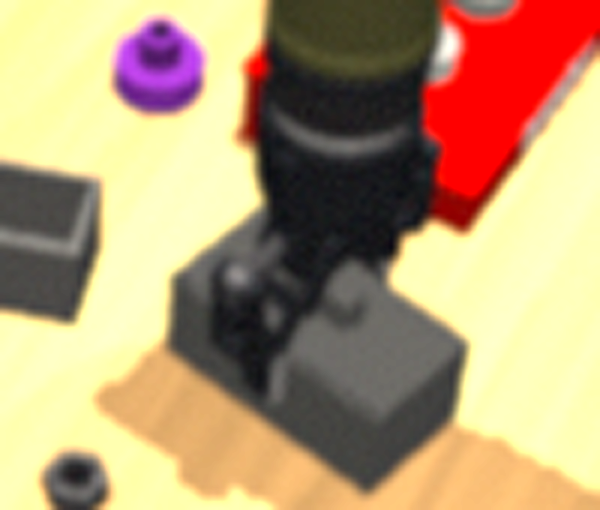

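View pics/t9.png

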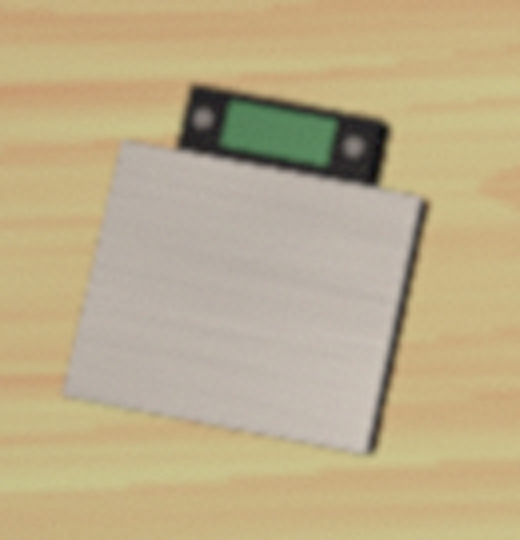

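```bash
python3 - <<'E'
from h import *
np.set_printoptions(precision=4,suppress=True)
g=lambda p:(np.array(p)+.5)/4-.5+(75,150)
P=np.array([w("top",g(p),.03)[:2] for p in [(124,140),(424,200),(373,451),(65,394)]])
e=[P[(i+1)%4]-P[i] for i in range(4)]
print(P.mean(0),[np.linalg.norm(v) for v in e],[np.degrees(np.arctan2(v[1],v[0])) for v in e])
im=cv2.imread("pics/side0.png"); hsv=cv2.cvtColor(im,cv2.COLOR_BGR2HSV)
m=((hsv[...,1]<60)&(hsv[...,2]>100)).astype(np.uint8); m[:260]=0; m[:,:160]=0; m[:,290:]=0; m[370:]=0
c=max(cv2.findContours(m,0,1)[0],key=cv2.contourArea); q=cv2.approxPolyDP(c,8,True)[:,0]; print(q.tolist(),np.mean([w("side",p,.03) for p in q],0))
E
python3 go.py .525 .3615 .13 78
```

```text
[0.5259 0.3605] [np.float64(0.19993719498476772), np.float64(0.1648069752465138), np.float64(0.20155269590133806), np.float64(0.16811140939850508)] [np.float64(-102.52720280289941), np.float64(168.72924130937403), np.float64(78.41999263499281), np.float64(-11.836746532609931)]
[[230, 271], [173, 325], [222, 369], [278, 309]] [0.5232 0.3628 0.03  ]
t 20.1 p [ 0.473  -0.0856  0.0486] th 73.15 w 0.788 F [ 0.4  0.3 -4. ] q6 0.12
xyz mm [443.  -79.9 -81.4] rot [ 0.01 -0.   -4.85]
```

The box is held level with its lid on, and the scale plate is clear with its console at the +x edge. I'll carry the box across.

```bash
python3 -m crank '[{"xyz":[0,0,-0.010],"rotation":[0,0,0],"fingers":50},{"xyz":[0.002,0,-0.028],"rotation":[0,0,0],"fingers":50},{"xyz":[0.010,-0.001,-0.048],"rotation":[0,0,0],"fingers":50},{"xyz":[0.026,-0.004,-0.066],"rotation":[0,0,0],"fingers":50},{"xyz":[0.050,-0.009,-0.078],"rotation":[0,0,0],"fingers":50},{"xyz":[0.082,-0.015,-0.081],"rotation":[0,0,-1],"fingers":50},{"xyz":[0.115,-0.021,-0.081],"rotation":[0,0,-1],"fingers":50},{"xyz":[0.148,-0.027,-0.081],"rotation":[0,0,-1],"fingers":50}]'
python3 go.py .525 .361 .13 78
```

```text
clock: 20.9
ee_pos: [0.4901, 0.0651, 0.1302]
tcp_rot: [[0.273, 0.962, 0.001], [0.962, -0.273, 0.0], [0.0, 0.001, -1.0]]
force: [0.2, 0.3, -4.8]
width: 0.785
t 20.9 p [0.4901 0.0651 0.1302] th 74.13 w 0.785 F [ 0.2  0.3 -4.8] q6 0.41
xyz mm [294.2 -47.4   0.3] rot [ 0.03 -0.01 -3.87]
```

```bash
python3 -m crank '[{"xyz":[0.033,-0.006,0],"rotation":[0,0,0],"fingers":50},{"xyz":[0.066,-0.012,0],"rotation":[0,0,-1],"fingers":50},{"xyz":[0.099,-0.018,0],"rotation":[0,0,-1.5],"fingers":50},{"xyz":[0.132,-0.024,0],"rotation":[0,0,-2],"fingers":50},{"xyz":[0.165,-0.030,0],"rotation":[0,0,-2.5],"fingers":50},{"xyz":[0.196,-0.036,0],"rotation":[0,0,-3],"fingers":50},{"xyz":[0.222,-0.041,0],"rotation":[0,0,-3.5],"fingers":50},{"xyz":[0.242,-0.045,0],"rotation":[0,0,-3.8],"fingers":50}]'
python3 go.py .525 .361 .12 78
```

```text
clock: 21.7
ee_pos: [0.5127, 0.3107, 0.1297]
tcp_rot: [[0.207, 0.978, -0.0], [0.978, -0.207, 0.0], [0.0, -0.0, -1.0]]
force: [-0.4, -0.1, -5.3]
width: 0.785
t 21.7 p [0.5127 0.3107 0.1297] th 78.03 w 0.785 F [-0.4 -0.1 -5.3] q6 0.75
xyz mm [51.8  1.6  9.7] rot [-0.01 -0.    0.03]
```

```bash
python3 -m crank '[{"xyz":[0.016,0.0005,0.002],"rotation":[0,0,0],"fingers":50},{"xyz":[0.031,0.001,0.006],"rotation":[0,0,0],"fingers":50},{"xyz":[0.043,0.001,0.013],"rotation":[0,0,0],"fingers":50},{"xyz":[0.049,0.0015,0.023],"rotation":[0,0,0],"fingers":50},{"xyz":[0.0518,0.0016,0.034],"rotation":[0,0,0],"fingers":50},{"xyz":[0.0518,0.0016,0.045],"rotation":[0,0,0],"fingers":50},{"xyz":[0.0518,0.0016,0.053],"rotation":[0,0,0],"fingers":50},{"xyz":[0.0518,0.0016,0.058],"rotation":[0,0,0],"fingers":50}]'
python3 - <<'E'
from h import *
for n in("side","top"): cv2.imwrite(f"pics/{n}10.png",bot.camera(n)[:,:,::-1])
crop("pics/side10.png",150,220,310,390,4,"pics/s10.png")
E
python3 go.py .525 .361 .0495 78
```

```text
clock: 22.5
ee_pos: [0.5245, 0.3583, 0.0701]
tcp_rot: [[0.209, 0.978, -0.002], [0.978, -0.209, -0.001], [-0.002, -0.001, -1.0]]
force: [-0.9, -0.3, -4.5]
width: 0.787
t 22.6 p [0.5246 0.3585 0.0705] th 77.93 w 0.785 F [ 0.1 -0.4 -4.6] q6 0.81
xyz mm [ 2.6 -0.1 21. ] rot [-0.07  0.07 -0.07]
```

View pics/s10.png

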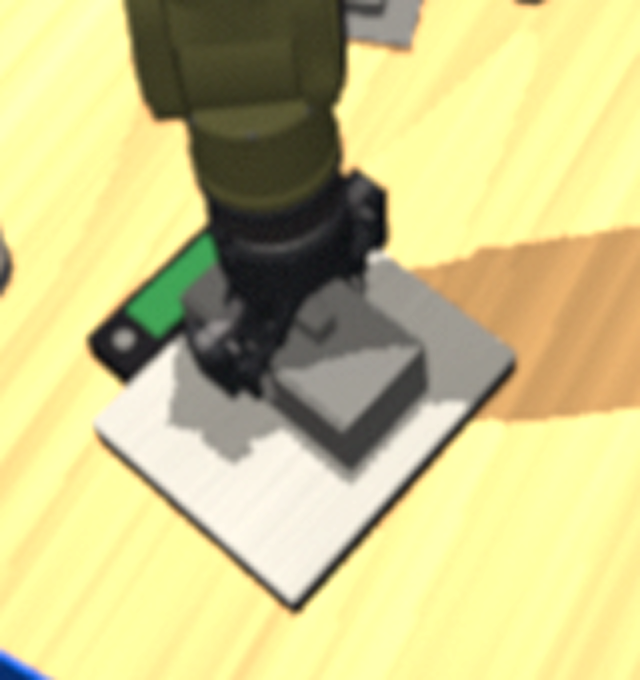

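The box hangs about 20 mm above the plate, aligned with it and near its middle. I'll lower it gently.

```bash
python3 -m crank '[{"xyz":[0.001,0,0.003],"rotation":[0,0,0],"fingers":50},{"xyz":[0.002,0,0.007],"rotation":[0,0,0],"fingers":50},{"xyz":[0.002,0,0.011],"rotation":[0,0,0],"fingers":50},{"xyz":[0.002,0,0.014],"rotation":[0,0,0],"fingers":50},{"xyz":[0.002,0,0.0165],"rotation":[0,0,0],"fingers":50},{"xyz":[0.002,0,0.0175],"rotation":[0,0,0],"fingers":50},{"xyz":[0.002,0,0.018],"rotation":[0,0,0],"fingers":50},{"xyz":[0.002,0,0.018],"rotation":[0,0,0],"fingers":50}]'
python3 go.py .525 .361 .0495 78
```

```text
clock: 23.4
ee_pos: [0.5256, 0.3613, 0.0535]
tcp_rot: [[0.209, 0.978, 0.0], [0.978, -0.209, -0.0], [0.0, 0.0, -1.0]]
force: [0.8, 0.1, -3.7]
width: 0.783
t 23.4 p [0.5256 0.3613 0.0535] th 77.95 w 0.783 F [ 0.8  0.1 -3.7] q6 0.81
xyz mm [-0.4 -0.6  4. ] rot [ 0.   -0.   -0.05]
```

```bash
python3 -m crank '[{"xyz":[0,0,0.0006],"rotation":[0,0,0],"fingers":50},{"xyz":[0,0,0.0012],"rotation":[0,0,0],"fingers":50},{"xyz":[0,0,0.0018],"rotation":[0,0,0],"fingers":50},{"xyz":[0,0,0.0024],"rotation":[0,0,0],"fingers":50},{"xyz":[0,0,0.0030],"rotation":[0,0,0],"fingers":50},{"xyz":[0,0,0.0036],"rotation":[0,0,0],"fingers":50},{"xyz":[0,0,0.0040],"rotation":[0,0,0],"fingers":50},{"xyz":[0,0,0.0040],"rotation":[0,0,0],"fingers":50}]'
python3 go.py .525 .361 .0495 78
```

```text
clock: 24.2
ee_pos: [0.5256, 0.3613, 0.0495]
tcp_rot: [[0.209, 0.978, 0.0], [0.978, -0.209, 0.0], [0.0, 0.0, -1.0]]
force: [-0.3, -0.2, -4.7]
width: 0.784
t 24.2 p [0.5256 0.3613 0.0495] th 77.95 w 0.784 F [-0.3 -0.2 -4.7] q6 0.81
xyz mm [-0.4 -0.6 -0. ] rot [ 0.   -0.   -0.05]
```

```bash
python3 -m crank '[{"xyz":[0,0,0.0003],"rotation":[0,0,0],"fingers":50},{"xyz":[0,0,0.0006],"rotation":[0,0,0],"fingers":50},{"xyz":[0,0,0.0009],"rotation":[0,0,0],"fingers":50},{"xyz":[0,0,0.0012],"rotation":[0,0,0],"fingers":50},{"xyz":[0,0,0.0012],"rotation":[0,0,0],"fingers":50},{"xyz":[0,0,0.0012],"rotation":[0,0,0],"fingers":50},{"xyz":[0,0,0.0012],"rotation":[0,0,0],"fingers":50},{"xyz":[0,0,0.0012],"rotation":[0,0,0],"fingers":50}]'
python3 go.py .525 .361 .0495 78
```

```text
clock: 25.0
ee_pos: [0.5256, 0.3613, 0.0494]
tcp_rot: [[0.209, 0.978, 0.0], [0.978, -0.209, 0.0], [0.0, 0.0, -1.0]]
force: [-3.1, -3.9, 6.2]
width: 0.785
t 25.0 p [0.5256 0.3613 0.0494] th 77.96 w 0.785 F [-3.1 -3.9  6.2] q6 0.81
xyz mm [-0.5 -0.6 -0.1] rot [ 0.02 -0.03 -0.04]
```

The box rests on the plate, with the force now +6 N. I'll open, then rise.

```bash
python3 -m crank '[{"xyz":[0,0,-0.0008],"rotation":[0,0,0],"fingers":80},{"xyz":[0,0,-0.0008],"rotation":[0,0,0],"fingers":90},{"xyz":[0,0,-0.0008],"rotation":[0,0,0],"fingers":100},{"xyz":[0,0,-0.0008],"rotation":[0,0,0],"fingers":100},{"xyz":[0,0,-0.004],"rotation":[0,0,0],"fingers":100},{"xyz":[0,0,-0.012],"rotation":[0,0,0],"fingers":100},{"xyz":[0,0,-0.024],"rotation":[0,0,0],"fingers":100},{"xyz":[0,0,-0.040],"rotation":[0,0,0],"fingers":100}]'
python3 go.py .525 .361 .16 78
```

```text
clock: 25.8
ee_pos: [0.5254, 0.3611, 0.0891]
tcp_rot: [[0.209, 0.978, -0.0], [0.978, -0.209, -0.0], [-0.0, -0.0, -1.0]]
force: [0.5, 0.2, 0.3]
width: 0.999
t 25.8 p [0.5254 0.3611 0.0891] th 77.95 w 0.999 F [0.5 0.2 0.3] q6 0.81
xyz mm [ -0.3  -0.4 -70.9] rot [-0.02  0.02 -0.05]
```

```bash
python3 -m crank '[{"xyz":[0,0,-0.020],"rotation":[0,0,0],"fingers":100},{"xyz":[0,0,-0.045],"rotation":[0,0,0],"fingers":100},{"xyz":[0,0,-0.070],"rotation":[0,0,0],"fingers":100},{"xyz":[-0.020,0,-0.095],"rotation":[0,0,0],"fingers":100},{"xyz":[-0.055,0,-0.110],"rotation":[0,0,0],"fingers":100},{"xyz":[-0.100,0,-0.120],"rotation":[0,0,0],"fingers":100},{"xyz":[-0.145,0,-0.120],"rotation":[0,0,0],"fingers":100},{"xyz":[-0.180,0,-0.120],"rotation":[0,0,0],"fingers":100}]'
python3 - <<'E'
from h import *
for n in("side","top"): cv2.imwrite(f"pics/{n}11.png",bot.camera(n)[:,:,::-1])
crop("pics/side11.png",150,220,310,390,4,"pics/s11.png")
E
```

```text
clock: 26.6
ee_pos: [0.4878, 0.1834, 0.2101]
tcp_rot: [[0.209, 0.978, 0.002], [0.978, -0.209, 0.0], [0.001, 0.002, -1.0]]
force: [0.4, -0.3, 0.1]
width: 1.001
```

View pics/s11.png

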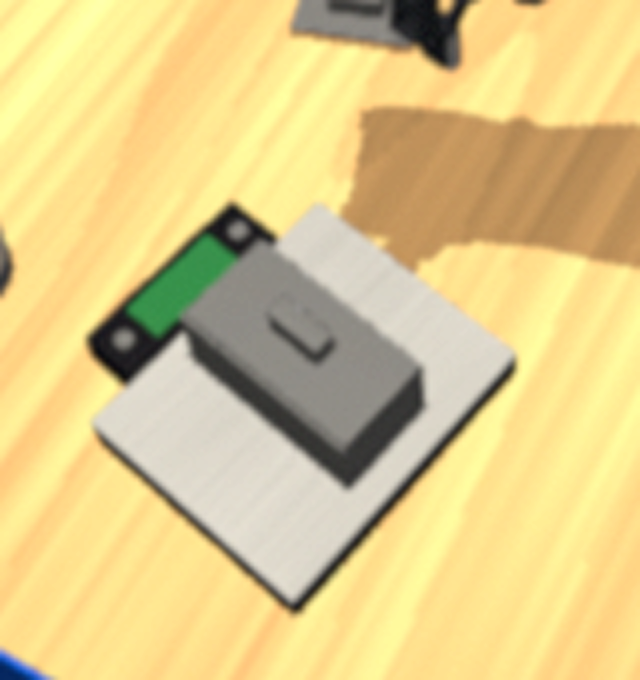

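View pics/top11.png

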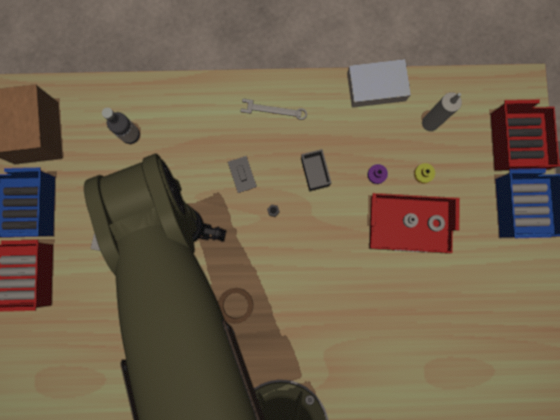

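The box stands on the plate, and the bystanders are all where they were. I'll move the arm clear for a full check of the lid fit and the centring.

```bash
python3 -m crank '[{"xyz":[-0.030,0,0],"rotation":[0,0,0],"fingers":100},{"xyz":[-0.070,0,0],"rotation":[0,0,0],"fingers":100},{"xyz":[-0.110,0,0],"rotation":[0,0,0],"fingers":100},{"xyz":[-0.150,0,0],"rotation":[0,0,0],"fingers":100},{"xyz":[-0.190,0,0],"rotation":[0,0,0],"fingers":100},{"xyz":[-0.220,0,0],"rotation":[0,0,0],"fingers":100},{"xyz":[-0.240,0,0],"rotation":[0,0,0],"fingers":100},{"xyz":[-0.250,0,0],"rotation":[0,0,0],"fingers":100}]'
python3 - <<'E'
from h import *
np.set_printoptions(precision=4,suppress=True)
for n in("side","top"): cv2.imwrite(f"pics/{n}12.png",bot.camera(n)[:,:,::-1])
im=cv2.imread("pics/side12.png")[272:350,190:265]; im=cv2.resize(im,None,fx=7.6,fy=7.6,interpolation=cv2.INTER_CUBIC)
cv2.imwrite("pics/s12.png",np.clip(im.astype(float)*2.2,0,255).astype(np.uint8))
crop("pics/top12.png",75,150,205,285,4,"pics/t12.png")
E
```

```text
clock: 27.5
ee_pos: [0.4363, -0.0603, 0.2093]
tcp_rot: [[0.21, 0.978, 0.002], [0.978, -0.21, -0.0], [0.0, 0.002, -1.0]]
force: [-0.7, 1.1, -0.3]
width: 0.998
```

View pics/s12.png

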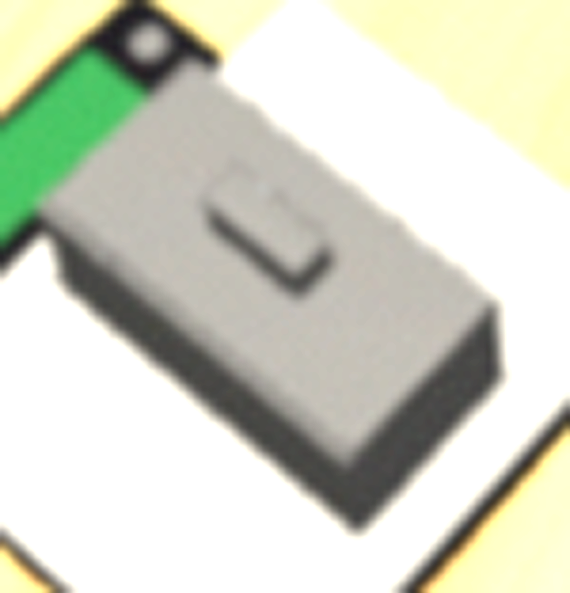

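View pics/t12.png

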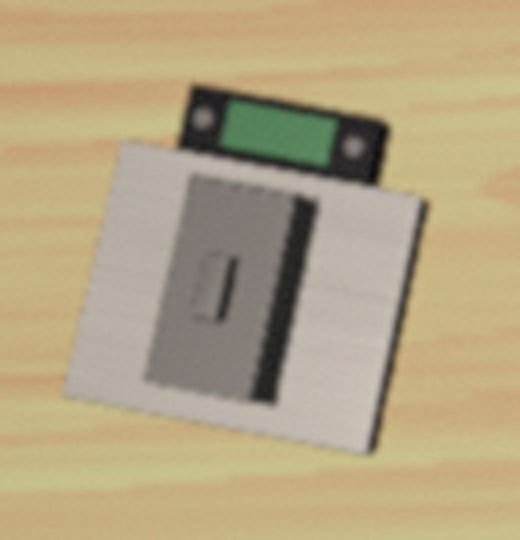

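```bash
python3 - <<'E'
from h import *
np.set_printoptions(precision=4,suppress=True)
g=lambda p:(np.array(p)+.5)/4-.5+(75,150)
s=lambda p:(np.array(p)+.5)/7.6-.5+(190,272)
T=[(193,177),(296,195),(250,397),(146,378)]; S=[(40,210),(192,62),(497,308),(345,465)]
T=[(193,177),(296,195),(250,397),(146,378)]
# top corner order: +x+y, +x-y, -x-y, -x+y ; side: left=+x+y, top=+x-y, right=-x-y, bottom=-x+y
print("lid c top",np.mean([w("top",g(p),.09) for p in T],0),"side",np.mean([w("side",s(p),.09) for p in S],0))
for a,b in zip(T,S):
    o1,d1=ray("top",g(a));o2,d2=ray("side",s(b)); d1/=np.linalg.norm(d1);d2/=np.linalg.norm(d2)
    A=np.stack([d1,-d2],1); k=np.linalg.lstsq(A,o2-o1,rcond=None)[0]; print((o1+d1*k[0]+o2+d2*k[1])/2,np.linalg.norm(o1+d1*k[0]-o2-d2*k[1]))
P=np.array([w("top",g(p),.03)[:2] for p in [(124,140),(424,200),(373,451),(65,394)]]);print("plate",P.mean(0))
E
```

```text
lid c top [0.5255 0.3593 0.09  ] side [0.522  0.3622 0.09  ]
[0.5947 0.3793 0.0849] 0.00018924143047660606
[0.5809 0.3143 0.0874] 0.0017910484140006492
[0.455  0.3419 0.0832] 0.004909534427694445
[0.4692 0.4064 0.0829] 0.00259052759881257
plate [0.5259 0.3605]
```

```bash
python3 - <<'E'
from h import *
a=cv2.imread("pics/top0.png");b=cv2.imread("pics/top11.png")
for n,(x,y) in dict(short_lid=(242,174),short_box=(316,170),nut=(273,211),small=(411,220),collar=(437,223)).items():
    t=a[y-9:y+10,x-9:x+10]; r=cv2.matchTemplate(b[y-15:y+16,x-15:x+16],t,cv2.TM_CCOEFF_NORMED); print(n,cv2.minMaxLoc(r)[3],cv2.minMaxLoc(r)[1])
print(bot.state()["qd"]); bot.finish_job()
E
```

```text
short_lid (6, 6) 0.9895899295806885
short_box (6, 6) 0.996157705783844
nut (6, 6) 0.9989556670188904
small (6, 6) 0.9986470341682434
collar (6, 6) 0.9987432360649109
[ 0.03063418  0.00652092 -0.00051951 -0.0041706   0.01370559  0.0175455 ]
the job is handed in; nothing more can be done
```

The job is handed in, at about 27.6 s of the 64 s allowed. I lifted the large pulley out of the bin by its hub and set it hub up in the middle of the long box. I then seated the long lid with a light press of about 6 N, and carried the closed box by its sides onto the scale plate.

**Last checks:**
- **Centring:** the top camera puts the lid's centre about 1.3 mm from the plate's centre. The side camera disagrees with the top one by about 4.5 mm on the lid's centre, which I put down to calibration and hand-picked corners.
- **Lid fit:** it stopped at 64.0 mm against an expected 64.2 mm, and the pictures show no gap. The four lid corners triangulate to 83–87 mm against the expected 90 mm. They are too low by about the same amount at each corner, so I see no sign of the lid standing proud or tilted, but this check is only good to a few millimetres.
- **Other parts:** the short box, short lid, nut, small pulley and collar match the first picture with no pixel shift. The arm stood clear of everything at hand-in.

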